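# Build up two connector sets on the assembly pins

### The job

Build up the two connector sets on their assembly pins. On the tall pin (square base) thread the flange first, then the sleeve on it, and the closed white cap on top; on the short pin (round base) thread the rubber grommet first, then the hexagonal nut on it. Every part must sit fully down, upright and let go, and the cup of contact pins, the screwdriver and the black tray stay where they are.

Things in the scene. Friction and masses are not known exactly. Their poses are not given: they have to be found in the camera images.
- tall_pin: Fixture bolted to the bench: grey square base 84 x 84 mm, 20 mm high, with an upright steel pin 12 mm in diameter at its centre that rises 76 mm above the base (tip 96 mm above the bench); the last 10 mm taper to 4 mm. Cannot be moved. Origin: centre of the base's underside on the bench, under the pin; z up along the pin.
- short_pin: Fixture bolted to the bench: grey round base 86 mm in diameter, 20 mm high, with an upright steel pin 12 mm in diameter at its centre that rises 34 mm above the base (tip 54 mm above the bench); the last 10 mm taper to 4 mm. Cannot be moved. Origin: centre of the base's underside on the bench, under the pin; z up along the pin.
- flange: Aluminium flange lying on the bench, hub up: a disc 64 mm in diameter and 10 mm thick with four dark bolt holes, and on it a round hub 36 mm in diameter and 16 mm high (26 mm in all). A 20 mm bore goes right through. Origin: centre of its underside, z up. The hub is the handy place to grip.
- sleeve: Steel tube standing on end: 36 mm outside diameter, 40 mm high, 20 mm bore right through. Origin: centre of its underside, z up.
- cap: White plastic cap, closed flat top up: 40 mm in diameter, 24 mm high; from below a 20 mm bore, 16 mm deep (the top is 8 mm thick). Origin: centre of its underside, z up.
- grommet: Black rubber grommet, a thick plain ring lying flat: 52 mm outside diameter, 18 mm high, 20 mm bore right through. Origin: centre of its underside, z up.
- hex_nut: Brass hexagonal nut lying flat: 36 mm across flats, about 42 mm across corners, 18 mm high, with a hole right through, 20 mm across at its narrowest. Origin: centre of its underside, z up. One pair of parallel flats faces +x and -x of its frame, the others every 60 degrees.
- pin_cup: White round cup full of steel contact pins: 58 mm in diameter, 82 mm high, the pins standing up to about 105 mm above the bench. To be left alone, standing. Origin: centre of its underside, z up.
- screwdriver: Screwdriver with a red handle, 150 mm long, lying on the bench at the robot's right. To be left alone. It lies along its x axis, handle towards -x.
- black_tray: Small empty open tray of black plastic, 90 x 70 x 40 mm, at the robot's left. To be left alone. Origin: centre of its underside, z up.
Mind the look-alikes: they are no part of the job. Several things have the shape of the hex_nut; the one meant has the colours described above.

How it is judged:
By the outcome, as a careful person would: the job done as asked, in the order asked, and still so for the second after the job is handed in, with the robot touching nothing.
It also fails if it takes over 120 s, if anything falls off the work surface, if the arm or the gripper's body presses on something with over 40 N, if the wrist force passes 120 N, or if a joint passes its speed limit or range.

### The arm

A 6-joint arm with a two-finger parallel gripper is mounted at the origin on the work surface. World frame = base frame: x ahead of the robot, y to its left, z up, the work surface at z = 0. Lengths are in m, angles in rad, forces in N, time in s.
With the tool pointing down it reaches from about 0.3 to 0.875 m from the base axis. Payload 6.4 kg.
Tool frame: the origin (TCP) lies at the very end of the fingers, on their centre line; the grasp point (between the pads) lies ctrl.grip_point_offset behind it (ctrl.grip_point_offset is the distance from the TCP to the grasp point, in m); z points along the fingers, x is the direction in which the jaws open and shut, and the axes are right-handed (so a half turn about z gives the same grasp; the last joint's range is limited). The gripper opens to 85 mm and grips with 20 to 120 N. Pads are 22 mm wide; open, the fingers measure 114 mm over their backs; the gripper's body (76 mm by 85 mm) begins 54 mm behind the grasp point. The pads swing forward as they close: fully open they stand 13 mm farther back than shut.
Start: joints at [-1.358, 0.181, 1.607, -0, 1.354, -0.206], TCP at [0.234, -0.525, 0.231] pointing down, gripper open.
Joint ranges: [-2.99, 2.99], [-0.89, 2.07], [0.3, 2.58], [-1.14, 4.28], [0, 2.63], [-3.12, 3.12]. Speed limits (rad/s): [2.57, 2.57, 3.01, 3.14, 3.14, 3.14].

### API

Orientations are given as a unit quaternion [w, x, y, z].
In Python, from bench import get_obs, viewer, workorder, ctrl gives the robot as it stands. The module is installed in compiled form; this text tells all that it offers.
- The arm moves only by the tool move_arm, never from a script. Its argument "increments" is a list of rows, each an object of numbers: "tx", "ty", "tz": the shift along the tool's x, y, z in m; "turn": the turn about the tool's z in degrees. A call has 1 to 20 rows; each row is the pose to reach, as a shift and turn from the pose commanded when the call began, along the tool's axes at that moment; what a row does not reach only later rows make up. A row lasts 1/12 s, in which the tool goes at most 41.7 mm and 7.16 degrees, less where a joint would pass 70% of its speed; a pose out of reach is approached as far as the arm can. A call with a gripper value outside its range is refused whole. "gripper" is the opening, from 0 (shut) to 1 (fully open), set as the call begins (left out, the last holds). The fingers move at their own pace and stop on an object; the grip force is fixed at half the most. Time passes only in rows, so rows that repeat a pose let the fingers close. It gives the time, the measured TCP pose, the force and the opening at its end, in the units of the state.
- get_obs(): the state, without advancing time (a new reading comes with each control period).
- viewer.camera(name): name is "scene" or "side" or "wrist"; returns (picture, depth): 400x640x3 uint8, red, green, blue; 400x640 float32, m along the optical axis (not along the pixel's ray), 0 where there is no reading.
- viewer.get_calibration(name): a dict with "intrinsics" (3x3 intrinsics, pixels), "origin" and "attitude" of the camera in the world. Camera axes: x right, y up, looking along -z (the intrinsics and any distortion apply to the point x, -y, -z); pixel columns grow to the right and rows downward; lengths in m; the calibration is good to about 2 mm. The wrist camera is an equidistant fisheye: a pixel r from the principal point sees the ray r / f radians off the axis. A picture is of the moment at which its call begins: read the wrist's pose just before it. get_calibration takes no time and is no camera call; for the wrist camera it gives the pose at the moment of the call.
- workorder.hand_in(): hands the job in, once; it reports no verdict.
The state is a dict: "time_s": time; "q": joint angles; "dq": joint speeds; "joint_efforts": joint torques, N m; "eef_pos": TCP position; "eef_rot": TCP orientation; "wrist_force": force on the tool from outside, world axes, zero at the start; "torque": the same for the moment, N m; "opening": opening from 0.0 (shut) to 1.0 (fully open).
Only numpy, scipy, OpenCV 4.12 (cv2) and the standard library are available. Lean on these libraries where they do the work, as an engineer would, in place of code of your own. Each camera call takes 0.05 s, during which the arm holds its last target.

## Working session

There is one attempt and no reset: what is moved stays moved. The work goes in short steps, Python scripts to look and compute and a tool call to move; the robot and the scene stay as the last step left them, time stands still between calls to the robot, and variables do not carry over. Pictures are saved under pics/ and viewed, and the job is handed in when it is done.

Besides the shell and the picture viewer there is one more tool, called after "Call:" as name([rows], argument=value, ...), one row to a line, values as JSON. move_arm: Moves the arm, as the interface text tells. Its arguments: {"type":"object","properties":{"increments":{"type":"array"},"gripper":{"type":"number"}},"required":["increments"]}

```bash
mkdir -p pics
cat > h.py <<'E'
import numpy as np, cv2
from bench import get_obs, viewer, workorder, ctrl
def snap(name,fn):
    c=viewer.get_calibration(name); p,d=viewer.camera(name)
    cv2.imwrite('pics/'+fn+'.png',p[:,:,::-1]); np.savez('pics/'+fn+'.npz',p=p,d=d,K=c['intrinsics'],o=c['origin'],a=np.array(c['attitude']))
    return p,d,c
E
python3 - <<'E'
from h import *
print(get_obs()); print(ctrl.grip_point_offset)
for n in ['scene','side','wrist']:
    p,d,c=snap(n,n+'0'); print(n,c)
E
```

```text
{'time_s': 0.0, 'q': array([-1.35827910e+00,  1.81558421e-01,  1.60803566e+00,  8.94843554e-06,
        1.35381140e+00, -2.06251340e-01]), 'dq': array([-0.0001702 ,  0.00068244,  0.0014718 , -0.00116611, -0.0009356 ,
       -0.00082862]), 'joint_efforts': array([ 8.21651884e-05, -4.44872904e+01, -3.51333976e+01, -2.30566402e-04,
        9.00601881e-03,  2.43213492e-05]), 'eef_pos': array([ 0.23373668, -0.52472466,  0.23036103]), 'eef_rot': array([-6.42016636e-04,  8.38639618e-01, -5.44685937e-01, -6.39854764e-04]), 'wrist_force': array([-0.45657344, -0.32696029,  0.18807972]), 'torque': array([-0.02014408, -0.01218404, -0.03343449]), 'opening': 1.002868615720736}
0.0187
scene {'intrinsics': array([[503.78158337,   0.        , 317.87089718],
       [  0.        , 503.78158337, 205.26997623],
       [  0.        ,   0.        ,   1.        ]]), 'origin': array([ 1.12357518, -0.55995329,  1.06868501]), 'attitude': array([0.85867975, 0.31112839, 0.13101156, 0.38562183])}
side {'intrinsics': array([[370.07962418,   0.        , 323.68411713],
       [  0.        , 370.07962418, 201.51729902],
       [  0.        ,   0.        ,   1.        ]]), 'origin': array([0.24150615, 0.75938488, 0.68746361]), 'attitude': array([-0.14690573, -0.07031325,  0.42074284,  0.89244059])}
wrist {'intrinsics': array([[309.70691629,   0.        , 320.17705941],
       [  0.        , 309.70691629, 203.1024892 ],
       [  0.        ,   0.        ,   1.        ]]), 'origin': array([ 0.30839422, -0.49164432,  0.37251108]), 'attitude': array([ 0.82785978, -0.1346224 ,  0.08808494, -0.53736956])}
```

View pics/scene0.png

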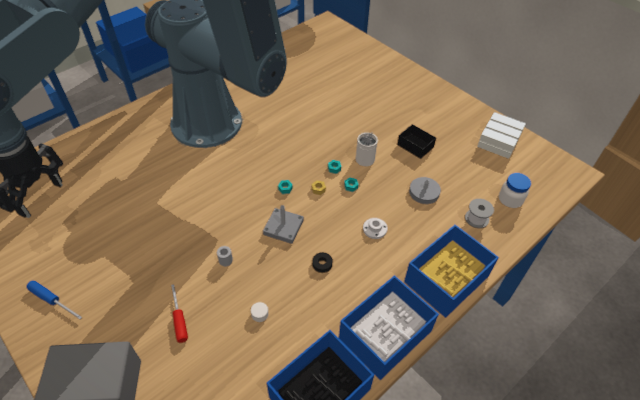

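View pics/side0.png

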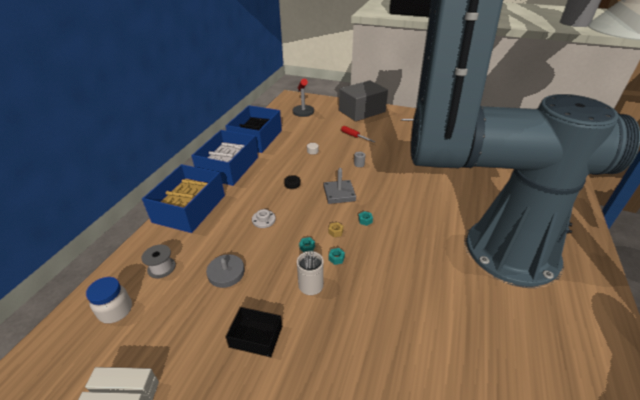

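View pics/wrist0.png

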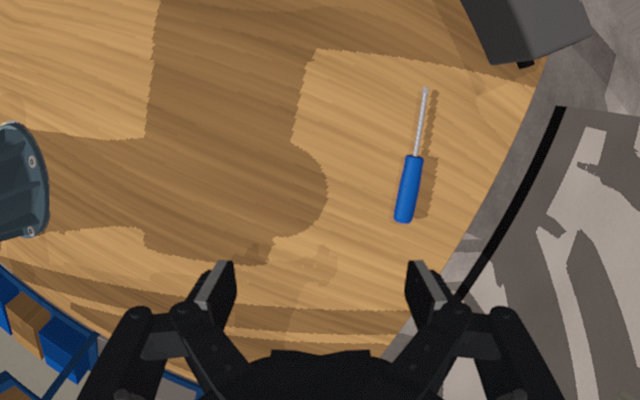

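Scene view: tall pin base (283,226), short pin (425,190), flange (375,229), sleeve (225,256), cap (259,313), grommet (322,262), cup (367,148) and tray (416,140). The hex shapes are teal at (285,187), (335,166) and (351,184), and brass/yellow at (318,187). The brass one fits the description. Next I'll measure positions and enlarge the nut.

```bash
cat >> h.py <<'E'
from scipy.spatial.transform import Rotation as R
def load(fn):
    z=np.load('pics/'+fn+'.npz'); return z['p'],z['d'],z['K'],z['o'],z['a']
def world(fn):
    p,d,K,o,a=load(fn); v,u=np.mgrid[0:400,0:640].astype(float)
    x=(u-K[0,2])/K[0,0]; y=(v-K[1,2])/K[1,1]
    if fn.startswith('wrist'):
        r=np.hypot(x,y)+1e-9; s=np.tan(np.minimum(r,1.5))/r; x=x*s;y=y*s
    P=np.stack([x*d,-y*d,-d],-1)
    W=P@R.from_quat(np.roll(a,-1)).as_matrix().T+o
    W[d<=0]=np.nan
    return p,W
E
python3 - <<'E'
from h import *
S={'tall':(283,226),'short':(425,190),'flange':(375,229),'sleeve':(225,256),'cap':(259,313),'grom':(322,262),'nut':(318,187),'t1':(285,187),'t2':(335,166),'t3':(351,184),'cup':(367,148),'tray':(416,140)}
Wt={}
for f in ['scene0','side0']:
    p,W=world(f); Wt[f]=(p,W)
    m=(W[...,2]>-.02)&(W[...,2]<.01)&(W[...,0]>.3)&(W[...,0]<.8)&(abs(W[...,1])<.4)
    print(f,'table z',np.nanmedian(W[...,2][m]))
c={}
p,W=Wt['scene0']
for k,(u,v) in S.items():
    q=W[v-5:v+6,u-5:u+6].reshape(-1,3); c[k]=np.nanmedian(q,0)
for k in S:
  for f in Wt:
    p,W=Wt[f]
    m=(W[...,2]>.006)&(np.hypot(W[...,0]-c[k][0],W[...,1]-c[k][1])<.065)
    q=W[m]; zt=np.percentile(q[:,2],97)
    hi=q[q[:,2]>zt-.006]
    print(k,f,len(q),'zt %.3f'%zt,'box',q[:,:2].min(0).round(3),q[:,:2].max(0).round(3),'topmid',((hi.min(0)+hi.max(0))/2)[:2].round(4),'topsize',(hi.max(0)-hi.min(0))[:2].round(3))
im=cv2.imread('pics/scene0.png')[140:220,260:380]; a=cv2.resize(im,None,fx=5,fy=5,interpolation=cv2.INTER_CUBIC)
cv2.imwrite('pics/nuts.png',a)
# ortho top map
for f in Wt:
    p,W=Wt[f]; T=np.zeros((560,760,3),np.uint8)
    ok=np.isfinite(W[...,0])
    r=((.85-W[...,0])*1000); cc=((.38-W[...,1])*1000)
    ok&=(r>=0)&(r<558)&(cc>=0)&(cc<758)
    o=np.argsort(W[...,2][ok]); rr=r[ok][o].astype(int);c2=cc[ok][o].astype(int);pp=p[ok][o][:,::-1]
    for i in(0,1):
        for j in (0,1): T[rr+i,c2+j]=pp
    cv2.imwrite('pics/top_%s.png'%f,T)
E
```

```text
scene0 table z 0.0011833013709765527
side0 table z -0.00017269354173171658
tall scene0 963 zt 0.073 box [ 0.424 -0.148] [ 0.537 -0.027] topmid [ 0.4787 -0.0831] topsize [0.012 0.013]
tall side0 640 zt 0.079 box [ 0.426 -0.13 ] [ 0.534 -0.024] topmid [ 0.4792 -0.0771] topsize [0.009 0.012]
short scene0 670 zt 0.039 box [0.585 0.228] [0.691 0.338] topmid [0.6429 0.2922] topsize [0.011 0.015]
short side0 952 zt 0.037 box [0.601 0.253] [0.688 0.34 ] topmid [0.6438 0.297 ] topsize [0.013 0.011]
flange scene0 392 zt 0.030 box [0.595 0.047] [0.711 0.15 ] topmid [0.6398 0.0946] topsize [0.036 0.038]
flange side0 308 zt 0.027 box [0.611 0.068] [0.673 0.131] topmid [0.6422 0.0994] topsize [0.034 0.038]
sleeve scene0 260 zt 0.043 box [ 0.418 -0.317] [ 0.508 -0.198] topmid [ 0.4619 -0.2556] topsize [0.036 0.036]
sleeve side0 140 zt 0.040 box [ 0.445 -0.267] [ 0.481 -0.232] topmid [ 0.4639 -0.2496] topsize [0.035 0.035]
cap scene0 290 zt 0.028 box [ 0.58  -0.349] [ 0.706 -0.244] topmid [ 0.636  -0.2832] topsize [0.039 0.038]
cap side0 98 zt 0.026 box [ 0.619 -0.298] [ 0.654 -0.258] topmid [ 0.636
[... 752 characters left out ...]
t2 side0 189 zt 0.019 box [0.393 0.151] [0.477 0.19 ] topmid [0.435  0.1695] topsize [0.083 0.038]
t3 scene0 161 zt 0.023 box [0.428 0.093] [0.553 0.207] topmid [0.4687 0.1541] topsize [0.082 0.042]
t3 side0 168 zt 0.020 box [0.428 0.138] [0.511 0.178] topmid [0.4698 0.1575] topsize [0.083 0.038]
cup scene0 614 zt 0.093 box [0.398 0.207] [0.506 0.307] topmid [0.452  0.2611] topsize [0.039 0.027]
cup side0 977 zt 0.091 box [0.414 0.236] [0.471 0.294] topmid [0.4445 0.2727] topsize [0.024 0.043]
tray scene0 601 zt 0.043 box [0.453 0.376] [0.551 0.5  ] topmid [0.5007 0.4161] topsize [0.093 0.08 ]
tray side0 1128 zt 0.041 box [0.455 0.382] [0.549 0.46 ] topmid [0.502 0.421] topsize [0.094 0.077]
```

View pics/nuts.png

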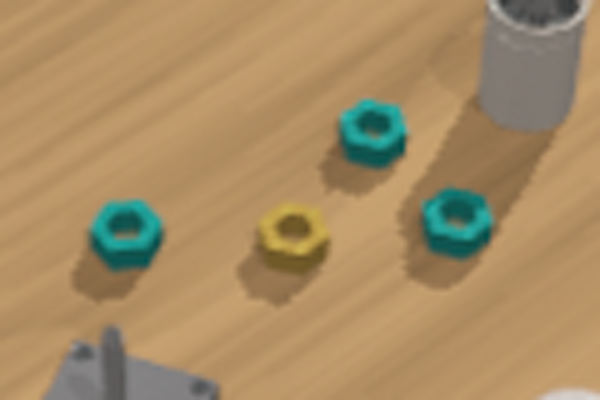

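View pics/top_scene0.png

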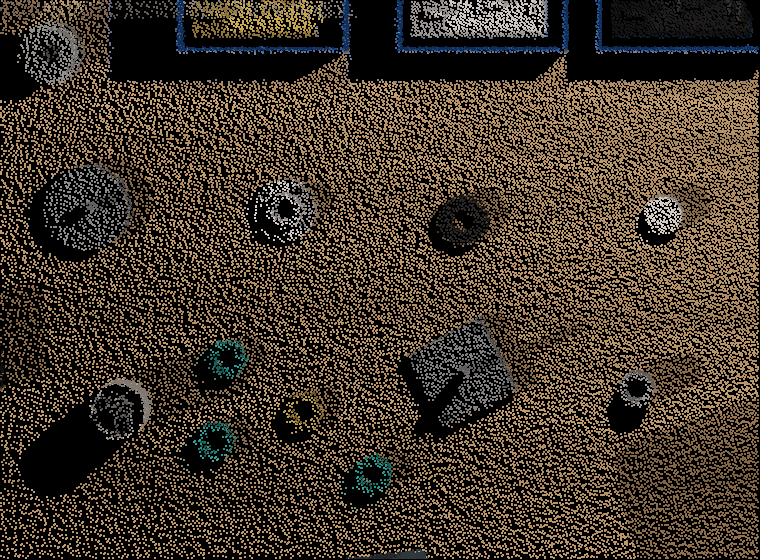

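Flange, grommet, nut and the other parts fit their known heights (27, 20 and 20 mm tops). The crop shows one brass nut at scene (318,187) among three teal look-alikes, so that is the one I'll take. The two cameras differ by about 5 mm in y, so I'll refine with the wrist camera, starting over the tall pin.

```bash
cat >> h.py <<'E'
def inc(tgt,yaw_deg=0.):
    o=get_obs(); r=R.from_quat(np.roll(o['eef_rot'],-1)).as_matrix()
    d=r.T@(np.array(tgt)-o['eef_pos']); cy=np.degrees(np.arctan2(r[1,0],r[0,0]))
    print('t=%.2f'%o['time_s'],'pos',o['eef_pos'].round(4),'yaw %.2f'%cy,'| tx,ty,tz',d.round(4),'turn %.2f'%(cy-yaw_deg),'rows %.1f'%(np.linalg.norm(d)/.0417))
E
python3 -c "
from h import *
inc([.479,-.08,.25])"
```

```text
t=0.15 pos [ 0.2338 -0.5249  0.2306] yaw -66.00 | tx,ty,tz [-0.3067 -0.405  -0.0189] turn -66.00 rows 12.2
```

Call:
move_arm([
  {"tx": -0.307,"ty": -0.405,"tz": -0.019,"turn": -66},
  {"tx": -0.307,"ty": -0.405,"tz": -0.019,"turn": -66},
  {"tx": -0.307,"ty": -0.405,"tz": -0.019,"turn": -66},
  {"tx": -0.307,"ty": -0.405,"tz": -0.019,"turn": -66},
  {"tx": -0.307,"ty": -0.405,"tz": -0.019,"turn": -66},
  {"tx": -0.307,"ty": -0.405,"tz": -0.019,"turn": -66},
  {"tx": -0.307,"ty": -0.405,"tz": -0.019,"turn": -66},
  {"tx": -0.307,"ty": -0.405,"tz": -0.019,"turn": -66},
  {"tx": -0.307,"ty": -0.405,"tz": -0.019,"turn": -66},
  {"tx": -0.307,"ty": -0.405,"tz": -0.019,"turn": -66},
  {"tx": -0.307,"ty": -0.405,"tz": -0.019,"turn": -66},
  {"tx": -0.307,"ty": -0.405,"tz": -0.019,"turn": -66},
  {"tx": -0.307,"ty": -0.405,"tz": -0.019,"turn": -66},
  {"tx": -0.307,"ty": -0.405,"tz": -0.019,"turn": -66},
  {"tx": -0.307,"ty": -0.405,"tz": -0.019,"turn": -66},
])

```text
time_s: 1.4
eef_pos: [0.4788, -0.0799, 0.25]
eef_rot: [0.0, 1.0, 0.001, -0.0]
wrist_force: [-0.5, -0.9, -0.0]
opening: 1.001
```

Run:
```python
from h import *
inc([.641,.097,.16]); snap('wrist','wrist1')
p,W=world('wrist1')
print(np.isfinite(W[...,2]).mean())
for k,c in {'tall':(.479,-.08),'flange':(.641,.097),'grom':(.63,-.08),'nut':(.4403,.078),'sleeve':(.463,-.253),'cap':(.636,-.28),'short':(.643,.295)}.items():
    m=(W[...,2]>.006)&(W[...,2]<.15)&(np.hypot(W[...,0]-c[0],W[...,1]-c[1])<.055); q=W[m]
    if len(q)<20: continue
    zt=np.percentile(q[:,2],97); hi=q[q[:,2]>zt-.006]
    print(k,len(q),'zt %.3f'%zt,'topmid',((hi.min(0)+hi.max(0))/2)[:2].round(4),'size',(hi.max(0)-hi.min(0))[:2].round(3))
```

```text
t=1.40 pos [ 0.4788 -0.0799  0.25  ] yaw 0.10 | tx,ty,tz [ 0.1626 -0.1767  0.0898] turn 0.10 rows 6.1
0.9960390625
tall 4428 zt 0.073 topmid [ 0.479  -0.0797] size [0.012 0.012]
flange 1543 zt 0.026 topmid [0.6414 0.0968] size [0.035 0.036]
grom 1060 zt 0.019 topmid [ 0.631  -0.0803] size [0.052 0.051]
nut 608 zt 0.019 topmid [0.44   0.0783] size [0.036 0.041]
sleeve 715 zt 0.040 topmid [ 0.4626 -0.2545] size [0.035 0.036]
```

View pics/wrist1.png

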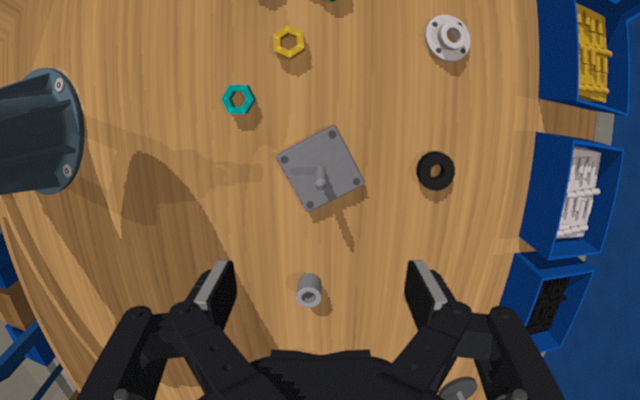

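Wrist view: square base with pin near (320,170), flange (447,38), grommet (435,170), sleeve (309,290), brass nut (288,42), teal nut (238,99). Wrist heights match the given sizes to 1 mm. Next, the flange.

Call:
move_arm([
  {"tx": 0.163,"ty": -0.177,"tz": 0.15,"turn": 0.1},
  {"tx": 0.163,"ty": -0.177,"tz": 0.15,"turn": 0.1},
  {"tx": 0.163,"ty": -0.177,"tz": 0.15,"turn": 0.1},
  {"tx": 0.163,"ty": -0.177,"tz": 0.15,"turn": 0.1},
  {"tx": 0.163,"ty": -0.177,"tz": 0.15,"turn": 0.1},
  {"tx": 0.163,"ty": -0.177,"tz": 0.15,"turn": 0.1},
  {"tx": 0.163,"ty": -0.177,"tz": 0.15,"turn": 0.1},
  {"tx": 0.163,"ty": -0.177,"tz": 0.15,"turn": 0.1},
  {"tx": 0.163,"ty": -0.177,"tz": 0.15,"turn": 0.1},
], gripper=0.58)

```text
time_s: 2.2
eef_pos: [0.641, 0.0956, 0.0976]
eef_rot: [0.0, 1.0, -0.001, -0.002]
wrist_force: [0.0, -0.5, -0.3]
opening: 0.582
```

```bash
cat >> h.py <<'E'
def meas(fn,k,c,rad=.055,zmin=.006,zmax=.15,show=True):
    p,W=world(fn)
    m=(W[...,2]>zmin)&(W[...,2]<zmax)&(np.hypot(W[...,0]-c[0],W[...,1]-c[1])<rad); q=W[m]
    if len(q)<20: print(k,'none'); return
    zt=np.percentile(q[:,2],97); hi=q[q[:,2]>zt-.006]
    print(k,len(q),'zt %.3f'%zt,'topmid',((hi.min(0)+hi.max(0))/2)[:2].round(4),'size',(hi.max(0)-hi.min(0))[:2].round(3))
E
python3 - <<'E'
from h import *
inc([.641,.097,.012]); snap('wrist','wrist2')
meas('wrist2','flange',(.6414,.0968),rad=.03,zmax=.04)
meas('wrist2','short',(.6435,.295))
p,W=world('wrist2')
# finger tips in world
for s in (-1,1):
    m=(W[...,2]>.08)&(W[...,2]<.2)&(np.sign(W[...,0]-.641)==s)&(abs(W[...,0]-.641)<.06)&(abs(W[...,1]-.097)<.02)
    q=W[m]; print(s,len(q),q.min(0).round(4),q.max(0).round(4))
E
```

```text
t=2.20 pos [0.641  0.0956 0.0976] yaw -0.13 | tx,ty,tz [ 0.0004 -0.0014  0.0856] turn -0.13 rows 2.1
flange 3950 zt 0.026 topmid [0.6423 0.0976] size [0.035 0.036]
short 326 zt 0.020 topmid [0.6451 0.2534] size [0.034 0.004]
-1 16155 [0.581  0.083  0.1001] [0.641  0.1169 0.2   ]
1 16131 [0.6411 0.082  0.0994] [0.701  0.1169 0.2   ]
```

View pics/wrist2.png

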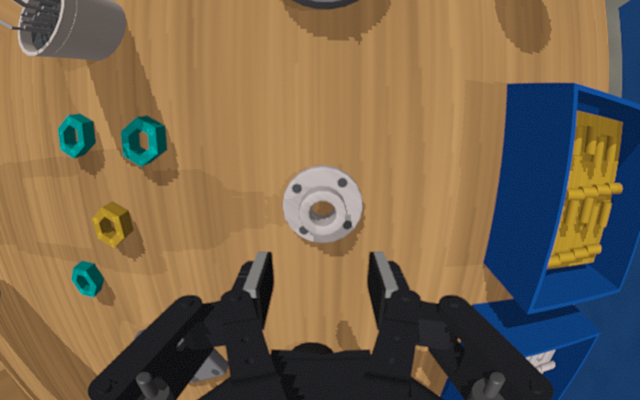

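Flange hub at (323,210), centred between the fingers. The finger tips are about 2 mm behind the TCP. Descending and gripping.

Call:
move_arm([
  {"tx": 0.001,"ty": -0.0015,"tz": 0.03},
  {"tx": 0.001,"ty": -0.0015,"tz": 0.055},
  {"tx": 0.001,"ty": -0.0015,"tz": 0.072},
  {"tx": 0.001,"ty": -0.0015,"tz": 0.08},
  {"tx": 0.001,"ty": -0.0015,"tz": 0.085},
  {"tx": 0.001,"ty": -0.0015,"tz": 0.085},
  {"tx": 0.001,"ty": -0.0015,"tz": 0.085},
])

```text
validation failed for argument at $.in...
```

Call:
move_arm([
  {"tz": 0},
  {"tz": 0},
  {"tz": 0},
  {"tz": 0},
  {"tz": 0},
  {"tz": 0},
], gripper=0.0)

```text
validation failed for argument at $.in...
```

Call:
move_arm([
  {"tz": -0.01},
  {"tz": -0.025},
  {"tz": -0.04},
  {"tz": -0.04},
])

```text
validation failed for argument at $.in...
```

Run:
```python
from h import *
inc([.479,-.0797,.15]); snap('wrist','wrist3')
```

```text
t=2.25 pos [0.6415 0.095  0.0993] yaw -0.18 | tx,ty,tz [-0.1621  0.1752 -0.0502] turn -0.18 rows 5.8
```

View pics/wrist3.png

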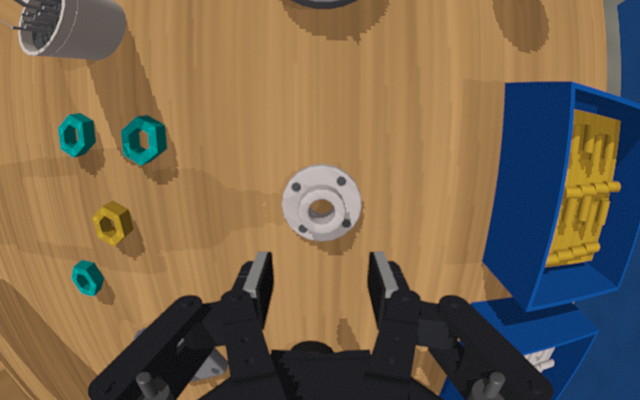

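The picture is unchanged: nothing moved because every key is required in each row. Resending with full rows.

Call:
move_arm([
  {"tx": 0,"ty": 0,"tz": 0.03,"turn": 0},
  {"tx": 0,"ty": 0,"tz": 0.055,"turn": 0},
  {"tx": 0,"ty": 0,"tz": 0.072,"turn": 0},
  {"tx": 0,"ty": 0,"tz": 0.082,"turn": 0},
  {"tx": 0,"ty": 0,"tz": 0.087,"turn": 0},
  {"tx": 0,"ty": 0,"tz": 0.087,"turn": 0},
  {"tx": 0,"ty": 0,"tz": 0.087,"turn": 0},
])

```text
time_s: 2.88
eef_pos: [0.643, 0.0961, 0.0149]
eef_rot: [0.0, 1.0, -0.001, 0.001]
wrist_force: [-0.2, 0.7, -0.6]
opening: 0.579
```

Call:
move_arm([
  {"tx": 0,"ty": 0,"tz": 0,"turn": 0},
  {"tx": 0,"ty": 0,"tz": 0,"turn": 0},
  {"tx": 0,"ty": 0,"tz": 0,"turn": 0},
  {"tx": 0,"ty": 0,"tz": 0,"turn": 0},
  {"tx": 0,"ty": 0,"tz": 0,"turn": 0},
  {"tx": 0,"ty": 0,"tz": 0,"turn": 0},
], gripper=0.0)

```text
time_s: 3.38
eef_pos: [0.6435, 0.0966, 0.0157]
eef_rot: [0.0, 1.0, -0.001, 0.002]
wrist_force: [-1.8, -0.8, 6.2]
opening: 0.385
```

Call:
move_arm([
  {"tx": 0,"ty": 0,"tz": -0.015,"turn": 0},
  {"tx": 0,"ty": 0,"tz": -0.04,"turn": 0},
  {"tx": 0,"ty": 0,"tz": -0.08,"turn": 0},
  {"tx": 0,"ty": 0,"tz": -0.12,"turn": 0},
  {"tx": 0,"ty": 0,"tz": -0.137,"turn": 0},
  {"tx": 0,"ty": 0,"tz": -0.137,"turn": 0},
])

```text
time_s: 3.88
eef_pos: [0.6461, 0.097, 0.1588]
eef_rot: [0.0, 1.0, -0.001, 0.006]
wrist_force: [0.9, -0.0, -0.4]
opening: 0.385
```

Run:
```python
from h import *
inc([.479,-.0797,.15]); snap('wrist','wrist4')
o=get_obs();x,y,z=o['eef_pos']
meas('wrist4','short',(.6435,.295))
p,W=world('wrist4')
for n,a in (('scene','scene4'),): snap(n,a)
# flange disc in hand
m=(abs(W[...,0]-x)<.04)&(abs(W[...,1]-y)<.04)&(W[...,2]<z-.0)&(W[...,2]>.1); q=W[m]; print(len(q),q.min(0).round(4),q.max(0).round(4),o['opening'],o['wrist_force'])
```

```text
t=3.88 pos [0.6461 0.097  0.1588] yaw -0.08 | tx,ty,tz [-0.167   0.1769  0.0067] turn -0.08 rows 5.8
short 1789 zt 0.021 topmid [0.6444 0.2647] size [0.078 0.026]
4530 [0.6147 0.0657 0.1432] [0.6777 0.1299 0.1551] 0.3811526179576243 [ 0.01439086 -0.2170374  -3.17880175]
```

View pics/wrist4.png

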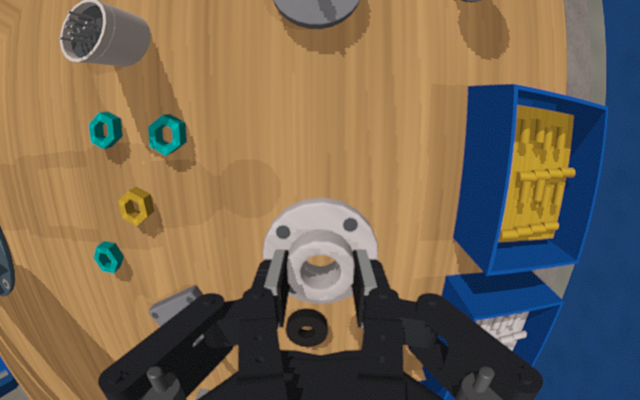

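Flange is held level by the hub (disc centre ~ TCP, ring at (320,255)). Moving over the tall pin.

Call:
move_arm([
  {"tx": -0.167,"ty": 0.178,"tz": 0.0,"turn": 0},
  {"tx": -0.167,"ty": 0.178,"tz": 0.0,"turn": 0},
  {"tx": -0.167,"ty": 0.178,"tz": 0.0,"turn": 0},
  {"tx": -0.167,"ty": 0.178,"tz": 0.0,"turn": 0},
  {"tx": -0.167,"ty": 0.178,"tz": 0.0,"turn": 0},
  {"tx": -0.167,"ty": 0.178,"tz": 0.0,"turn": 0},
  {"tx": -0.167,"ty": 0.178,"tz": 0.0,"turn": 0},
  {"tx": -0.167,"ty": 0.178,"tz": 0.0,"turn": 0},
  {"tx": -0.167,"ty": 0.178,"tz": 0.0,"turn": 0},
  {"tx": -0.167,"ty": 0.178,"tz": 0.0,"turn": 0},
])

```text
time_s: 4.82
eef_pos: [0.4748, -0.0801, 0.1496]
eef_rot: [-0.0, 1.0, -0.001, -0.001]
wrist_force: [-0.3, -0.6, -1.8]
opening: 0.383
```

Run:
```python
from h import *
snap('wrist','wrist5');inc([.479,-.0797,.0345]); 
o=get_obs();x,y,z=o['eef_pos'];print(o['eef_rot'])
p,W=world('wrist5')
m=(abs(W[...,0]-x)<.04)&(abs(W[...,1]-y)<.04)&(W[...,2]<z-.0)&(W[...,2]>.11); q=W[m]; print(len(q),q.min(0).round(4),q.max(0).round(4))
```

```text
t=4.87 pos [ 0.475  -0.08    0.1498] yaw -0.03 | tx,ty,tz [ 0.0041 -0.0002  0.1153] turn -0.03 rows 2.8
[-3.12218430e-04  9.99999845e-01 -2.48025457e-04 -3.89814611e-04]
4836 [ 0.443  -0.1112  0.1333] [ 0.5063 -0.047   0.1498]
```

View pics/wrist5.png

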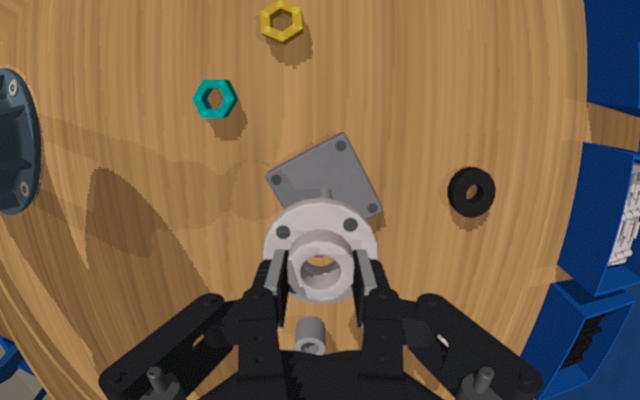

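Pin base (325,175) partly hidden by the held flange (320,262). A 4 mm x correction is needed, then down.

Call:
move_arm([
  {"tx": 0.0043,"ty": 0.0006,"tz": 0.0,"turn": 0},
  {"tx": 0.0043,"ty": 0.0006,"tz": 0.0,"turn": 0},
  {"tx": 0.0043,"ty": 0.0006,"tz": 0.02,"turn": 0},
  {"tx": 0.0043,"ty": 0.0006,"tz": 0.04,"turn": 0},
  {"tx": 0.0043,"ty": 0.0006,"tz": 0.06,"turn": 0},
  {"tx": 0.0043,"ty": 0.0006,"tz": 0.08,"turn": 0},
  {"tx": 0.0043,"ty": 0.0006,"tz": 0.095,"turn": 0},
  {"tx": 0.0043,"ty": 0.0006,"tz": 0.105,"turn": 0},
  {"tx": 0.0043,"ty": 0.0006,"tz": 0.11,"turn": 0},
  {"tx": 0.0043,"ty": 0.0006,"tz": 0.112,"turn": 0},
  {"tx": 0.0043,"ty": 0.0006,"tz": 0.112,"turn": 0},
])

```text
time_s: 5.78
eef_pos: [0.4793, -0.0814, 0.0384]
eef_rot: [0.0, 1.0, -0.001, 0.0]
wrist_force: [0.1, 0.4, -1.1]
opening: 0.383
```

Call:
move_arm([
  {"tx": 0,"ty": 0,"tz": 0.001,"turn": 0},
  {"tx": 0,"ty": 0,"tz": 0.002,"turn": 0},
  {"tx": 0,"ty": 0,"tz": 0.003,"turn": 0},
  {"tx": 0,"ty": 0,"tz": 0.003,"turn": 0},
])

```text
time_s: 6.12
eef_pos: [0.4795, -0.0817, 0.0358]
eef_rot: [0.0, 1.0, -0.001, 0.001]
wrist_force: [-0.6, -0.6, -0.4]
opening: 0.385
```

Call:
move_arm([
  {"tx": 0,"ty": 0,"tz": 0.001,"turn": 0},
  {"tx": 0,"ty": 0,"tz": 0.0015,"turn": 0},
  {"tx": 0,"ty": 0,"tz": 0.0015,"turn": 0},
])

```text
time_s: 6.37
eef_pos: [0.4795, -0.0817, 0.0356]
eef_rot: [0.0, 1.0, -0.001, 0.0]
wrist_force: [-5.8, 1.7, 15.6]
opening: 0.382
```

Contact at 15 N with the flange at base level. Release and rise.

Call:
move_arm([
  {"tx": 0,"ty": 0,"tz": 0,"turn": 0},
  {"tx": 0,"ty": 0,"tz": 0,"turn": 0},
  {"tx": 0,"ty": 0,"tz": 0,"turn": 0},
  {"tx": 0,"ty": 0,"tz": -0.015,"turn": 0},
  {"tx": 0,"ty": 0,"tz": -0.045,"turn": 0},
  {"tx": 0,"ty": 0,"tz": -0.085,"turn": 0},
  {"tx": 0,"ty": 0,"tz": -0.115,"turn": 0},
  {"tx": 0,"ty": 0,"tz": -0.115,"turn": 0},
], gripper=0.6)

```text
time_s: 7.03
eef_pos: [0.4831, -0.0831, 0.1553]
eef_rot: [0.002, 1.0, -0.001, 0.005]
wrist_force: [0.3, -0.7, 1.5]
opening: 0.596
```

Run:
```python
from h import *
snap('wrist','wrist6');snap('side','side6');inc([.4626,-.2545,.12]); 
meas('wrist6','flange',(.479,-.08),rad=.03,zmax=.053); meas('wrist6','pin',(.479,-.08),rad=.012);meas('wrist6','sleeve',(.4626,-.2545))
meas('side6','flange',(.479,-.08),rad=.03,zmax=.053)
```

```text
t=7.13 pos [ 0.48   -0.0819  0.1501] yaw -0.10 | tx,ty,tz [-0.0172  0.1726  0.0303] turn -0.10 rows 4.2
flange 2917 zt 0.046 topmid [ 0.4794 -0.0801] size [0.035 0.034]
pin 756 zt 0.093 topmid [ 0.4789 -0.0797] size [0.011 0.011]
sleeve 1042 zt 0.040 topmid [ 0.4623 -0.2533] size [0.034 0.034]
flange 215 zt 0.048 topmid [ 0.4804 -0.079 ] size [0.035 0.034]
```

View pics/wrist6.png

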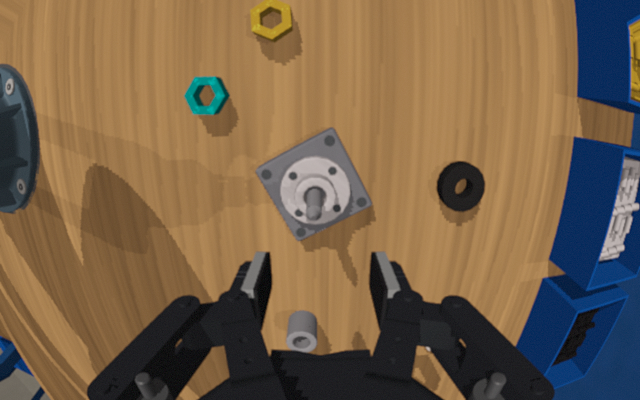

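Flange is seated: hub top at 46 mm as it must be, centred on the pin within 1 mm. Next the sleeve at wrist view (300,330).

Call:
move_arm([
  {"tx": -0.0175,"ty": 0.1715,"tz": 0,"turn": -0.1},
  {"tx": -0.0175,"ty": 0.1715,"tz": 0,"turn": -0.1},
  {"tx": -0.0175,"ty": 0.1715,"tz": 0.0,"turn": -0.1},
  {"tx": -0.0175,"ty": 0.1715,"tz": 0.01,"turn": -0.1},
  {"tx": -0.0175,"ty": 0.1715,"tz": 0.03,"turn": -0.1},
  {"tx": -0.0175,"ty": 0.1715,"tz": 0.05,"turn": -0.1},
  {"tx": -0.0175,"ty": 0.1715,"tz": 0.05,"turn": -0.1},
  {"tx": -0.0175,"ty": 0.1715,"tz": 0.05,"turn": -0.1},
])

```text
time_s: 7.8
eef_pos: [0.4593, -0.2515, 0.0962]
eef_rot: [-0.002, 1.0, -0.0, -0.002]
wrist_force: [-0.1, -0.5, 0.4]
opening: 0.603
```

Run:
```python
from h import *
snap('wrist','wrist7');inc([.4623,-.2535,.012]); 
meas('wrist7','sleeve',(.4626,-.2545),rad=.03,zmax=.06); meas('wrist7','cap',(.6365,-.28))
```

```text
t=7.85 pos [ 0.4604 -0.252   0.0977] yaw 0.01 | tx,ty,tz [0.0021 0.0017 0.0857] turn 0.01 rows 2.1
sleeve 2265 zt 0.040 topmid [ 0.4623 -0.2541] size [0.035 0.036]
cap 1458 zt 0.024 topmid [ 0.6366 -0.281 ] size [0.04 0.04]
```

Call:
move_arm([
  {"tx": 0,"ty": 0.0007,"tz": 0.03,"turn": 0},
  {"tx": 0,"ty": 0.0007,"tz": 0.055,"turn": 0},
  {"tx": 0,"ty": 0.0007,"tz": 0.072,"turn": 0},
  {"tx": 0,"ty": 0.0007,"tz": 0.082,"turn": 0},
  {"tx": 0,"ty": 0.0007,"tz": 0.087,"turn": 0},
  {"tx": 0,"ty": 0.0007,"tz": 0.087,"turn": 0},
  {"tx": 0,"ty": 0.0007,"tz": 0.087,"turn": 0},
])

```text
time_s: 8.43
eef_pos: [0.462, -0.254, 0.0129]
eef_rot: [0.001, 1.0, 0.0, 0.001]
wrist_force: [-0.7, 0.3, -1.3]
opening: 0.602
```

Call:
move_arm([
  {"tx": 0,"ty": 0,"tz": 0,"turn": 0},
  {"tx": 0,"ty": 0,"tz": 0,"turn": 0},
  {"tx": 0,"ty": 0,"tz": 0,"turn": 0},
  {"tx": 0,"ty": 0,"tz": 0,"turn": 0},
  {"tx": 0,"ty": 0,"tz": 0,"turn": 0},
  {"tx": 0,"ty": 0,"tz": 0,"turn": 0},
], gripper=0.0)

```text
time_s: 8.93
eef_pos: [0.4623, -0.2544, 0.0136]
eef_rot: [0.001, 1.0, 0.0, 0.001]
wrist_force: [-0.8, 1.7, 4.6]
opening: 0.411
```

Call:
move_arm([
  {"tx": 0,"ty": 0,"tz": -0.015,"turn": 0},
  {"tx": 0,"ty": 0,"tz": -0.04,"turn": 0},
  {"tx": 0,"ty": 0,"tz": -0.08,"turn": 0},
  {"tx": 0,"ty": 0,"tz": -0.12,"turn": 0},
  {"tx": 0,"ty": 0,"tz": -0.147,"turn": 0},
  {"tx": 0,"ty": 0,"tz": -0.147,"turn": 0},
])

```text
time_s: 9.43
eef_pos: [0.4648, -0.2566, 0.1668]
eef_rot: [0.004, 1.0, 0.0, 0.005]
wrist_force: [-0.0, -0.5, -0.7]
opening: 0.41
```

Run:
```python
from h import *
inc([.479,-.0797,.16])
```

```text
t=9.43 pos [ 0.4648 -0.2566  0.1668] yaw 0.01 | tx,ty,tz [ 0.0142 -0.177   0.0053] turn 0.01 rows 4.3
```

Call:
move_arm([
  {"tx": 0.0167,"ty": -0.1747,"tz": 0,"turn": 0},
  {"tx": 0.0167,"ty": -0.1747,"tz": 0,"turn": 0},
  {"tx": 0.0167,"ty": -0.1747,"tz": 0,"turn": 0},
  {"tx": 0.0167,"ty": -0.1747,"tz": 0,"turn": 0},
  {"tx": 0.0167,"ty": -0.1747,"tz": 0,"turn": 0},
  {"tx": 0.0167,"ty": -0.1747,"tz": 0,"turn": 0},
  {"tx": 0.0167,"ty": -0.1747,"tz": 0,"turn": 0},
  {"tx": 0.0167,"ty": -0.1747,"tz": 0,"turn": 0},
  {"tx": 0.0167,"ty": -0.1747,"tz": 0,"turn": 0},
])

```text
time_s: 10.18
eef_pos: [0.4779, -0.0802, 0.1588]
eef_rot: [0.0, 1.0, -0.001, 0.0]
wrist_force: [-0.1, -0.0, -0.2]
opening: 0.408
```

Run:
```python
from h import *
snap('wrist','wrist8');inc([.479,-.0797,.06]); 
o=get_obs();x,y,z=o['eef_pos']
p,W=world('wrist8')
m=(abs(W[...,0]-x)<.03)&(abs(W[...,1]-y)<.03)&(W[...,2]<z+.03)&(W[...,2]>.1)&((p.max(-1).astype(int)>90)); q=W[m]; print(len(q),q.min(0).round(4),q.max(0).round(4))
```

```text
t=10.23 pos [ 0.4779 -0.0803  0.1588] yaw -0.12 | tx,ty,tz [ 0.0011 -0.0006  0.0988] turn -0.12 rows 2.4
5583 [ 0.4481 -0.0983  0.1447] [ 0.5075 -0.0618  0.1887]
```

View pics/wrist8.png

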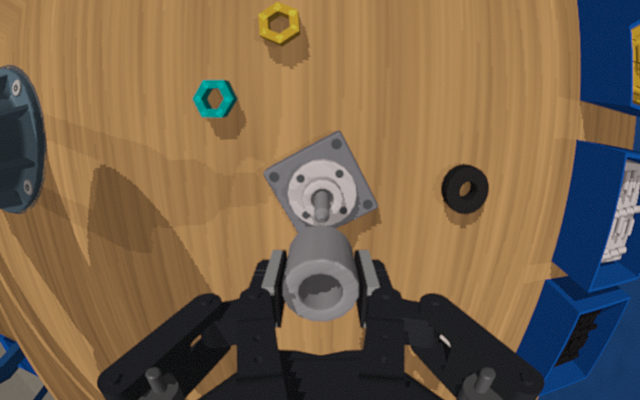

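Sleeve upright in the jaws (320,275), pin tip ahead at (321,205). Alignment error is 1 mm, within the 4 mm clearance. Lowering.

Call:
move_arm([
  {"tx": 0.001,"ty": -0.0004,"tz": 0.02,"turn": 0},
  {"tx": 0.001,"ty": -0.0004,"tz": 0.04,"turn": 0},
  {"tx": 0.001,"ty": -0.0004,"tz": 0.06,"turn": 0},
  {"tx": 0.001,"ty": -0.0004,"tz": 0.078,"turn": 0},
  {"tx": 0.001,"ty": -0.0004,"tz": 0.09,"turn": 0},
  {"tx": 0.001,"ty": -0.0004,"tz": 0.095,"turn": 0},
  {"tx": 0.001,"ty": -0.0004,"tz": 0.096,"turn": 0},
  {"tx": 0.001,"ty": -0.0004,"tz": 0.096,"turn": 0},
])

```text
time_s: 10.9
eef_pos: [0.479, -0.0792, 0.0629]
eef_rot: [0.0, 1.0, -0.001, -0.0]
wrist_force: [0.6, 1.0, -0.6]
opening: 0.405
```

Call:
move_arm([
  {"tx": 0,"ty": 0,"tz": 0.001,"turn": 0},
  {"tx": 0,"ty": 0,"tz": 0.002,"turn": 0},
  {"tx": 0,"ty": 0,"tz": 0.003,"turn": 0},
  {"tx": 0,"ty": 0,"tz": 0.003,"turn": 0},
])

```text
time_s: 11.23
eef_pos: [0.4792, -0.0786, 0.0601]
eef_rot: [0.0, 1.0, -0.0, 0.0]
wrist_force: [-0.4, 0.3, -1.5]
opening: 0.41
```

Call:
move_arm([
  {"tx": 0,"ty": 0,"tz": 0.0007,"turn": 0},
  {"tx": 0,"ty": 0,"tz": 0.0014,"turn": 0},
  {"tx": 0,"ty": 0,"tz": 0.0014,"turn": 0},
])

```text
time_s: 11.48
eef_pos: [0.4792, -0.0786, 0.0596]
eef_rot: [0.0, 1.0, 0.0, 0.0]
wrist_force: [-4.2, 0.9, 9.9]
opening: 0.409
```

Contact at exactly the predicted 59.6 mm. Release and rise.

Call:
move_arm([
  {"tx": 0,"ty": 0,"tz": 0,"turn": 0},
  {"tx": 0,"ty": 0,"tz": 0,"turn": 0},
  {"tx": 0,"ty": 0,"tz": 0,"turn": 0},
  {"tx": 0,"ty": 0,"tz": -0.015,"turn": 0},
  {"tx": 0,"ty": 0,"tz": -0.045,"turn": 0},
  {"tx": 0,"ty": 0,"tz": -0.085,"turn": 0},
  {"tx": 0,"ty": 0,"tz": -0.102,"turn": 0},
  {"tx": 0,"ty": 0,"tz": -0.102,"turn": 0},
  {"tx": 0,"ty": 0,"tz": -0.102,"turn": 0},
], gripper=0.63)

```text
time_s: 12.23
eef_pos: [0.4797, -0.0788, 0.1614]
eef_rot: [0.001, 1.0, -0.0, 0.001]
wrist_force: [-1.5, 0.8, -0.2]
opening: 0.629
```

Run:
```python
from h import *
snap('wrist','wrist9');inc([.6366,-.281,.1]); 
meas('wrist9','sleeve',(.479,-.08),rad=.025,zmax=.12,zmin=.075); meas('wrist9','cap',(.6366,-.281))
```

```text
t=12.28 pos [ 0.4786 -0.0784  0.1599] yaw -0.01 | tx,ty,tz [0.158  0.2026 0.0599] turn -0.01 rows 6.3
sleeve 1583 zt 0.091 topmid [ 0.479  -0.0778] size [0.035 0.035]
cap none
```

View pics/wrist9.png

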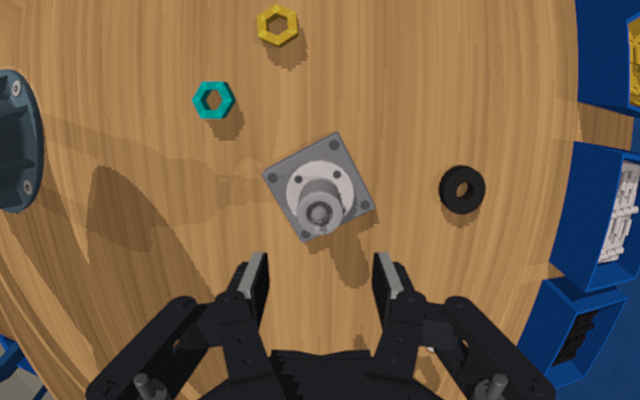

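Sleeve stands on the flange around the pin (pixel (320,210)). Next the cap at (0.637,-0.281).

Call:
move_arm([
  {"tx": 0.158,"ty": 0.2026,"tz": 0,"turn": 0},
  {"tx": 0.158,"ty": 0.2026,"tz": 0,"turn": 0},
  {"tx": 0.158,"ty": 0.2026,"tz": 0,"turn": 0},
  {"tx": 0.158,"ty": 0.2026,"tz": 0.01,"turn": 0},
  {"tx": 0.158,"ty": 0.2026,"tz": 0.03,"turn": 0},
  {"tx": 0.158,"ty": 0.2026,"tz": 0.06,"turn": 0},
  {"tx": 0.158,"ty": 0.2026,"tz": 0.06,"turn": 0},
  {"tx": 0.158,"ty": 0.2026,"tz": 0.06,"turn": 0},
  {"tx": 0.158,"ty": 0.2026,"tz": 0.06,"turn": 0},
  {"tx": 0.158,"ty": 0.2026,"tz": 0.06,"turn": 0},
])

```text
time_s: 13.12
eef_pos: [0.6358, -0.2801, 0.0989]
eef_rot: [-0.001, 1.0, -0.0, -0.001]
wrist_force: [0.2, 0.2, 0.7]
opening: 0.631
```

Run:
```python
from h import *
snap('wrist','wrist10'); 
meas('wrist10','cap',(.6366,-.281),rad=.03,zmax=.05); inc([.6366,-.281,.007])
```

```text
cap 2224 zt 0.025 topmid [ 0.637  -0.2811] size [0.04  0.039]
t=13.17 pos [ 0.6365 -0.2801  0.1003] yaw 0.03 | tx,ty,tz [0.0002 0.0009 0.0933] turn 0.03 rows 2.2
```

View pics/wrist10.png

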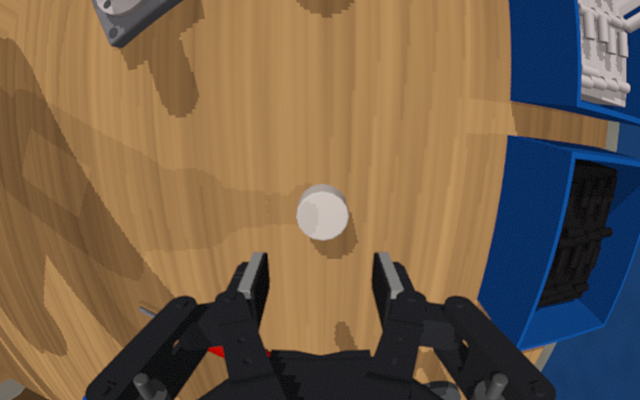

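Cap at (322,214) between the fingers; the red handle at (230,350) is well clear. Gripping low.

Call:
move_arm([
  {"tx": 0.0004,"ty": 0.0009,"tz": 0.03,"turn": 0},
  {"tx": 0.0004,"ty": 0.0009,"tz": 0.055,"turn": 0},
  {"tx": 0.0004,"ty": 0.0009,"tz": 0.075,"turn": 0},
  {"tx": 0.0004,"ty": 0.0009,"tz": 0.087,"turn": 0},
  {"tx": 0.0004,"ty": 0.0009,"tz": 0.093,"turn": 0},
  {"tx": 0.0004,"ty": 0.0009,"tz": 0.093,"turn": 0},
  {"tx": 0.0004,"ty": 0.0009,"tz": 0.093,"turn": 0},
])

```text
time_s: 13.75
eef_pos: [0.638, -0.2822, 0.0089]
eef_rot: [0.001, 1.0, 0.0, 0.001]
wrist_force: [0.1, 0.4, 0.3]
opening: 0.628
```

Call:
move_arm([
  {"tx": 0,"ty": 0,"tz": 0,"turn": 0},
  {"tx": 0,"ty": 0,"tz": 0,"turn": 0},
  {"tx": 0,"ty": 0,"tz": 0,"turn": 0},
  {"tx": 0,"ty": 0,"tz": 0,"turn": 0},
  {"tx": 0,"ty": 0,"tz": 0,"turn": 0},
  {"tx": 0,"ty": 0,"tz": 0,"turn": 0},
], gripper=0.0)

```text
time_s: 14.25
eef_pos: [0.6388, -0.283, 0.01]
eef_rot: [0.001, 1.0, -0.0, 0.002]
wrist_force: [-0.2, 0.0, 6.6]
opening: 0.437
```

Call:
move_arm([
  {"tx": 0,"ty": 0,"tz": -0.015,"turn": 0},
  {"tx": 0,"ty": 0,"tz": -0.04,"turn": 0},
  {"tx": 0,"ty": 0,"tz": -0.08,"turn": 0},
  {"tx": 0,"ty": 0,"tz": -0.12,"turn": 0},
  {"tx": 0,"ty": 0,"tz": -0.16,"turn": 0},
  {"tx": 0,"ty": 0,"tz": -0.17,"turn": 0},
  {"tx": 0,"ty": 0,"tz": -0.17,"turn": 0},
  {"tx": 0,"ty": 0,"tz": -0.17,"turn": 0},
])

```text
time_s: 14.92
eef_pos: [0.6375, -0.2822, 0.1787]
eef_rot: [0.001, 1.0, -0.0, 0.001]
wrist_force: [-0.2, 0.2, -2.2]
opening: 0.439
```

Run:
```python
from h import *
inc([.479,-.079,.177])
```

```text
t=14.92 pos [ 0.6375 -0.2822  0.1787] yaw -0.00 | tx,ty,tz [-0.1585 -0.2032  0.0012] turn -0.00 rows 6.2
```

Call:
move_arm([
  {"tx": -0.1585,"ty": -0.203,"tz": 0,"turn": 0},
  {"tx": -0.1585,"ty": -0.203,"tz": 0,"turn": 0},
  {"tx": -0.1585,"ty": -0.203,"tz": 0,"turn": 0},
  {"tx": -0.1585,"ty": -0.203,"tz": 0,"turn": 0},
  {"tx": -0.1585,"ty": -0.203,"tz": 0,"turn": 0},
  {"tx": -0.1585,"ty": -0.203,"tz": 0,"turn": 0},
  {"tx": -0.1585,"ty": -0.203,"tz": 0,"turn": 0},
  {"tx": -0.1585,"ty": -0.203,"tz": 0,"turn": 0},
  {"tx": -0.1585,"ty": -0.203,"tz": 0,"turn": 0},
  {"tx": -0.1585,"ty": -0.203,"tz": 0,"turn": 0},
  {"tx": -0.1585,"ty": -0.203,"tz": 0,"turn": 0},
])

```text
time_s: 15.83
eef_pos: [0.4794, -0.0801, 0.177]
eef_rot: [0.0, 1.0, -0.001, -0.0]
wrist_force: [-0.1, 0.2, -0.4]
opening: 0.441
```

Run:
```python
from h import *
snap('wrist','wrist11'); inc([.479,-.079,.096])
o=get_obs();x,y,z=o['eef_pos']
p,W=world('wrist11')
m=(abs(W[...,0]-x)<.02)&(abs(W[...,1]-y)<.03)&(W[...,2]<z+.02)&(W[...,2]>z-.02)&((p.max(-1).astype(int)>90)); q=W[m]; print(len(q),q.min(0).round(4),q.max(0).round(4))
```

```text
t=15.88 pos [ 0.4794 -0.0801  0.177 ] yaw -0.08 | tx,ty,tz [-0.0003 -0.0011  0.081 ] turn -0.08 rows 1.9
5409 [ 0.4594 -0.0987  0.1666] [ 0.4984 -0.0583  0.1962]
```

View pics/wrist11.png

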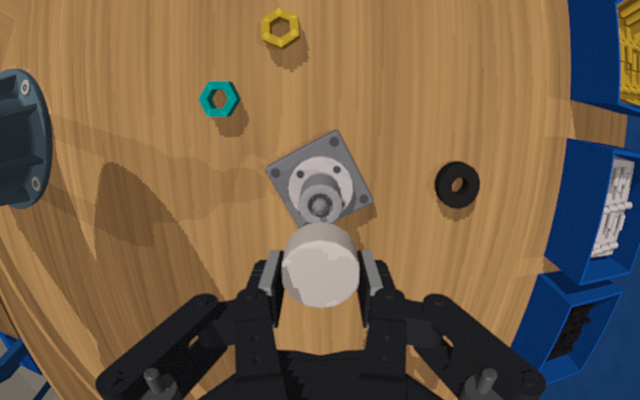

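Cap held at (320,265), its centre at y = -0.0785, on axis. Lowering.

Call:
move_arm([
  {"tx": 0,"ty": 0,"tz": 0.02,"turn": 0},
  {"tx": 0,"ty": 0,"tz": 0.04,"turn": 0},
  {"tx": 0,"ty": 0,"tz": 0.058,"turn": 0},
  {"tx": 0,"ty": 0,"tz": 0.07,"turn": 0},
  {"tx": 0,"ty": 0,"tz": 0.076,"turn": 0},
  {"tx": 0,"ty": 0,"tz": 0.078,"turn": 0},
  {"tx": 0,"ty": 0,"tz": 0.078,"turn": 0},
])

```text
time_s: 16.47
eef_pos: [0.4789, -0.0794, 0.0991]
eef_rot: [-0.0, 1.0, -0.0, -0.0]
wrist_force: [-0.2, 0.4, -1.8]
opening: 0.436
```

Call:
move_arm([
  {"tx": 0,"ty": 0,"tz": 0.001,"turn": 0},
  {"tx": 0,"ty": 0,"tz": 0.002,"turn": 0},
  {"tx": 0,"ty": 0,"tz": 0.003,"turn": 0},
  {"tx": 0,"ty": 0,"tz": 0.003,"turn": 0},
])

```text
time_s: 16.8
eef_pos: [0.4791, -0.0791, 0.0968]
eef_rot: [0.0, 1.0, -0.0, 0.0]
wrist_force: [-0.0, -0.2, 0.3]
opening: 0.439
```

Call:
move_arm([
  {"tx": 0,"ty": 0,"tz": 0.0007,"turn": 0},
  {"tx": 0,"ty": 0,"tz": 0.0014,"turn": 0},
  {"tx": 0,"ty": 0,"tz": 0.0014,"turn": 0},
])

```text
time_s: 17.05
eef_pos: [0.4792, -0.0791, 0.0959]
eef_rot: [0.0, 1.0, 0.0, 0.0]
wrist_force: [-2.1, 0.6, 6.1]
opening: 0.436
```

Contact at the predicted 95.9 mm. Release, rise.

Call:
move_arm([
  {"tx": 0,"ty": 0,"tz": 0,"turn": 0},
  {"tx": 0,"ty": 0,"tz": 0,"turn": 0},
  {"tx": 0,"ty": 0,"tz": 0,"turn": 0},
  {"tx": 0,"ty": 0,"tz": -0.015,"turn": 0},
  {"tx": 0,"ty": 0,"tz": -0.045,"turn": 0},
  {"tx": 0,"ty": 0,"tz": -0.075,"turn": 0},
  {"tx": 0,"ty": 0,"tz": -0.075,"turn": 0},
  {"tx": 0,"ty": 0,"tz": -0.075,"turn": 0},
], gripper=0.82)

```text
time_s: 17.72
eef_pos: [0.4802, -0.0796, 0.1718]
eef_rot: [0.001, 1.0, -0.0, 0.002]
wrist_force: [-0.1, -0.2, -1.2]
opening: 0.821
```

Run:
```python
from h import *
snap('wrist','wrist12');snap('scene','scene12');inc([.631,-.0803,.1]); 
meas('wrist12','cap',(.479,-.08),rad=.035,zmax=.13,zmin=.09); meas('wrist12','grom',(.631,-.0803))
a=cv2.resize(cv2.imread('pics/scene12.png')[160:260,230:380],None,fx=4,fy=4,interpolation=cv2.INTER_CUBIC)
b=cv2.imread('pics/wrist12.png'); cv2.imwrite('pics/m12.png',cv2.resize(np.vstack([a[:, :600],cv2.resize(b,(600,375))]),(464,600)))
```

```text
t=17.82 pos [ 0.4783 -0.0788  0.1692] yaw -0.01 | tx,ty,tz [0.1528 0.0015 0.0691] turn -0.01 rows 4.0
cap 2516 zt 0.111 topmid [ 0.4796 -0.0778] size [0.039 0.04 ]
grom 1512 zt 0.019 topmid [ 0.6306 -0.0798] size [0.051 0.05 ]
```

View pics/m12.png

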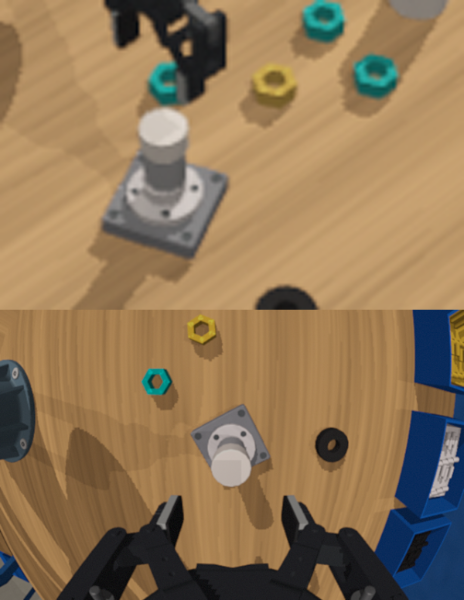

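Tall stack complete: cap top at 110–111 mm as expected, upright. Next the grommet at (0.6308,-0.080).

Call:
move_arm([
  {"tx": 0.152,"ty": 0.001,"tz": 0,"turn": 0},
  {"tx": 0.152,"ty": 0.001,"tz": 0,"turn": 0},
  {"tx": 0.152,"ty": 0.001,"tz": 0,"turn": 0},
  {"tx": 0.152,"ty": 0.001,"tz": 0.02,"turn": 0},
  {"tx": 0.152,"ty": 0.001,"tz": 0.05,"turn": 0},
  {"tx": 0.152,"ty": 0.001,"tz": 0.08,"turn": 0},
  {"tx": 0.152,"ty": 0.001,"tz": 0.09,"turn": 0},
  {"tx": 0.152,"ty": 0.001,"tz": 0.09,"turn": 0},
  {"tx": 0.152,"ty": 0.001,"tz": 0.09,"turn": 0},
])

```text
time_s: 18.57
eef_pos: [0.6299, -0.0798, 0.0791]
eef_rot: [-0.0, 1.0, -0.0, -0.001]
wrist_force: [0.3, 1.1, 1.2]
opening: 0.822
```

Run:
```python
from h import *
snap('wrist','wrist13'); 
meas('wrist13','g',(.631,-.0803),rad=.035,zmax=.05); inc([.631,-.0803,.007])
p,W=world('wrist13');x=get_obs()['eef_pos']
m=(W[...,2]>.06)&(W[...,2]<.2)&(abs(W[...,0]-.631)<.06)&(abs(W[...,1]+.08)<.02); print(W[m][:,2].min())
```

```text
g 3534 zt 0.019 topmid [ 0.631  -0.0802] size [0.05  0.052]
t=18.62 pos [ 0.6311 -0.0803  0.0809] yaw -0.01 | tx,ty,tz [-0.0002  0.      0.0739] turn -0.01 rows 1.8
0.08562152916177723
```

View pics/wrist13.png

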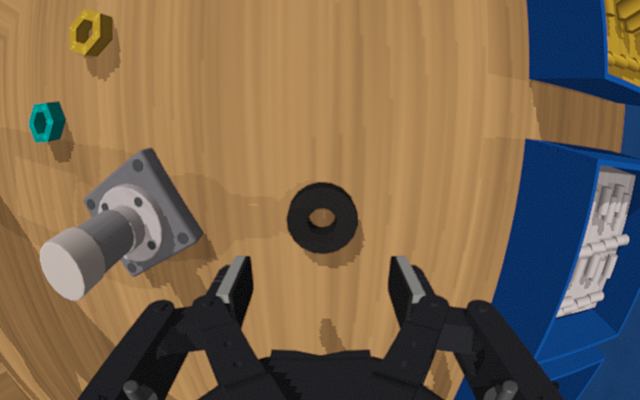

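Grommet (322,217) centred between the pads.

Call:
move_arm([
  {"tx": 0,"ty": 0,"tz": 0.03,"turn": 0},
  {"tx": 0,"ty": 0,"tz": 0.052,"turn": 0},
  {"tx": 0,"ty": 0,"tz": 0.066,"turn": 0},
  {"tx": 0,"ty": 0,"tz": 0.074,"turn": 0},
  {"tx": 0,"ty": 0,"tz": 0.077,"turn": 0},
  {"tx": 0,"ty": 0,"tz": 0.077,"turn": 0},
  {"tx": 0,"ty": 0,"tz": 0.077,"turn": 0},
])

```text
time_s: 19.2
eef_pos: [0.6318, -0.0804, 0.0044]
eef_rot: [0.0, 1.0, -0.0, 0.001]
wrist_force: [0.8, -0.4, 1.5]
opening: 0.82
```

Call:
move_arm([
  {"tx": 0,"ty": 0,"tz": 0,"turn": 0},
  {"tx": 0,"ty": 0,"tz": 0,"turn": 0},
  {"tx": 0,"ty": 0,"tz": 0,"turn": 0},
  {"tx": 0,"ty": 0,"tz": 0,"turn": 0},
  {"tx": 0,"ty": 0,"tz": 0,"turn": 0},
  {"tx": 0,"ty": 0,"tz": 0,"turn": 0},
], gripper=0.0)

```text
time_s: 19.7
eef_pos: [0.6321, -0.0804, 0.0052]
eef_rot: [0.0, 1.0, 0.0, 0.001]
wrist_force: [-2.2, -0.2, 7.3]
opening: 0.577
```

Call:
move_arm([
  {"tx": 0,"ty": 0,"tz": -0.015,"turn": 0},
  {"tx": 0,"ty": 0,"tz": -0.04,"turn": 0},
  {"tx": 0,"ty": 0,"tz": -0.08,"turn": 0},
  {"tx": 0,"ty": 0,"tz": -0.12,"turn": 0},
  {"tx": 0,"ty": 0,"tz": -0.14,"turn": 0},
  {"tx": 0,"ty": 0,"tz": -0.14,"turn": 0},
  {"tx": 0,"ty": 0,"tz": -0.14,"turn": 0},
])

```text
time_s: 20.28
eef_pos: [0.6322, -0.0804, 0.1462]
eef_rot: [0.001, 1.0, 0.0, 0.002]
wrist_force: [-0.1, -1.2, -0.3]
opening: 0.581
```

Run:
```python
from h import *
inc([.6435,.2945,.14])
```

```text
t=20.28 pos [ 0.6322 -0.0804  0.1462] yaw 0.00 | tx,ty,tz [ 0.0113 -0.3749  0.0057] turn 0.00 rows 9.0
```

Call:
move_arm([
  {"tx": 0.0115,"ty": -0.29,"tz": 0,"turn": 0},
  {"tx": 0.0115,"ty": -0.29,"tz": 0,"turn": 0},
  {"tx": 0.0115,"ty": -0.29,"tz": 0,"turn": 0},
  {"tx": 0.0115,"ty": -0.29,"tz": 0,"turn": 0},
  {"tx": 0.0115,"ty": -0.29,"tz": 0,"turn": 0},
  {"tx": 0.0115,"ty": -0.29,"tz": 0,"turn": 0},
  {"tx": 0.0115,"ty": -0.29,"tz": 0,"turn": 0},
  {"tx": 0.0115,"ty": -0.29,"tz": 0,"turn": 0},
  {"tx": 0.0115,"ty": -0.29,"tz": 0,"turn": 0},
  {"tx": 0.0115,"ty": -0.29,"tz": 0,"turn": 0},
])

```text
time_s: 21.12
eef_pos: [0.6412, 0.2097, 0.1413]
eef_rot: [0.0, 1.0, 0.0, -0.001]
wrist_force: [0.4, -0.3, -0.4]
opening: 0.578
```

Run:
```python
from h import *
snap('wrist','wrist14'); inc([.6435,.2945,.14])
meas('wrist14','pin',(.644,.2945),rad=.02,zmin=.025,zmax=.07)
meas('wrist14','base',(.644,.2945),rad=.05,zmin=.006,zmax=.024)
o=get_obs();x,y,z=o['eef_pos']
p,W=world('wrist14')
m=(abs(W[...,0]-x)<.035)&(abs(W[...,1]-y)<.035)&(W[...,2]<z+.016)&(W[...,2]>z-.02)&((p.max(-1).astype(int)<120)); q=W[m]; print(len(q),q.min(0).round(4),q.max(0).round(4))
```

```text
t=21.17 pos [0.6416 0.2089 0.1417] yaw -0.03 | tx,ty,tz [ 0.0019 -0.0856  0.0016] turn -0.03 rows 2.1
pin 192 zt 0.053 topmid [0.644  0.2948] size [0.008 0.008]
base 7571 zt 0.021 topmid [0.644  0.2944] size [0.085 0.084]
7722 [0.6066 0.1843 0.1362] [0.6765 0.236  0.1577]
```

View pics/wrist14.png

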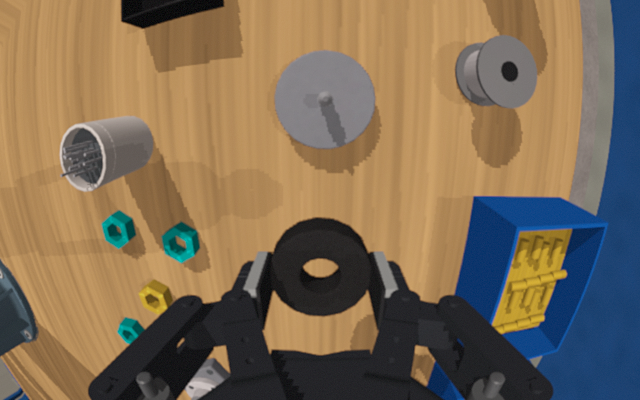

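Short pin at (325,98), grommet held at (320,266). Pin measured at (0.644,0.2946). Move over, re-check, lower.

Call:
move_arm([
  {"tx": 0.0022,"ty": -0.085,"tz": 0,"turn": 0},
  {"tx": 0.0022,"ty": -0.085,"tz": 0,"turn": 0},
  {"tx": 0.0022,"ty": -0.085,"tz": 0,"turn": 0},
  {"tx": 0.0022,"ty": -0.085,"tz": 0.02,"turn": 0},
  {"tx": 0.0022,"ty": -0.085,"tz": 0.04,"turn": 0},
  {"tx": 0.0022,"ty": -0.085,"tz": 0.06,"turn": 0},
  {"tx": 0.0022,"ty": -0.085,"tz": 0.06,"turn": 0},
  {"tx": 0.0022,"ty": -0.085,"tz": 0.06,"turn": 0},
])

```text
time_s: 21.83
eef_pos: [0.6436, 0.293, 0.0813]
eef_rot: [0.001, 1.0, -0.001, -0.002]
wrist_force: [-1.1, 0.1, -0.8]
opening: 0.578
```

Run:
```python
from h import *
inc([.644,.2938,.0252])
```

```text
t=21.83 pos [0.6436 0.293  0.0813] yaw -0.12 | tx,ty,tz [ 0.0006 -0.0009  0.0561] turn -0.12 rows 1.3
```

Call:
move_arm([
  {"tx": 0.0003,"ty": -0.0006,"tz": 0.015,"turn": 0},
  {"tx": 0.0003,"ty": -0.0006,"tz": 0.03,"turn": 0},
  {"tx": 0.0003,"ty": -0.0006,"tz": 0.042,"turn": 0},
  {"tx": 0.0003,"ty": -0.0006,"tz": 0.05,"turn": 0},
  {"tx": 0.0003,"ty": -0.0006,"tz": 0.053,"turn": 0},
  {"tx": 0.0003,"ty": -0.0006,"tz": 0.053,"turn": 0},
  {"tx": 0.0003,"ty": -0.0006,"tz": 0.053,"turn": 0},
])

```text
time_s: 22.42
eef_pos: [0.6449, 0.2957, 0.03]
eef_rot: [-0.0, 1.0, 0.0, -0.0]
wrist_force: [0.7, 0.1, -0.3]
opening: 0.578
```

Call:
move_arm([
  {"tx": 0,"ty": 0,"tz": 0.001,"turn": 0},
  {"tx": 0,"ty": 0,"tz": 0.002,"turn": 0},
  {"tx": 0,"ty": 0,"tz": 0.002,"turn": 0},
])

```text
time_s: 22.67
eef_pos: [0.6451, 0.2957, 0.0285]
eef_rot: [-0.0, 1.0, -0.0, 0.0]
wrist_force: [0.2, -0.6, -0.9]
opening: 0.576
```

Call:
move_arm([
  {"tx": -0.001,"ty": 0.001,"tz": 0.001,"turn": 0},
  {"tx": -0.001,"ty": 0.001,"tz": 0.002,"turn": 0},
  {"tx": -0.001,"ty": 0.001,"tz": 0.003,"turn": 0},
  {"tx": -0.001,"ty": 0.001,"tz": 0.003,"turn": 0},
])

```text
time_s: 23.0
eef_pos: [0.6438, 0.2945, 0.0253]
eef_rot: [0.0, 1.0, -0.0, -0.0]
wrist_force: [-1.9, -1.3, 2.5]
opening: 0.577
```

Call:
move_arm([
  {"tx": 0,"ty": 0,"tz": 0.001,"turn": 0},
  {"tx": 0,"ty": 0,"tz": 0.001,"turn": 0},
  {"tx": 0,"ty": 0,"tz": 0.001,"turn": 0},
])

```text
time_s: 23.25
eef_pos: [0.6439, 0.2945, 0.0253]
eef_rot: [0.0, 1.0, 0.0, -0.0]
wrist_force: [-4.9, -1.8, 8.3]
opening: 0.575
```

Seated (z stops at 25.3 mm, 8 N). Release and rise.

Call:
move_arm([
  {"tx": 0,"ty": 0,"tz": 0,"turn": 0},
  {"tx": 0,"ty": 0,"tz": 0,"turn": 0},
  {"tx": 0,"ty": 0,"tz": 0,"turn": 0},
  {"tx": 0,"ty": 0,"tz": -0.015,"turn": 0},
  {"tx": 0,"ty": 0,"tz": -0.045,"turn": 0},
  {"tx": 0,"ty": 0,"tz": -0.085,"turn": 0},
  {"tx": 0,"ty": 0,"tz": -0.125,"turn": 0},
  {"tx": 0,"ty": 0,"tz": -0.145,"turn": 0},
  {"tx": 0,"ty": 0,"tz": -0.145,"turn": 0},
  {"tx": 0,"ty": 0,"tz": -0.145,"turn": 0},
], gripper=0.8)

```text
time_s: 24.08
eef_pos: [0.6452, 0.295, 0.1724]
eef_rot: [-0.001, 1.0, 0.0, 0.002]
wrist_force: [-0.4, -0.1, -0.7]
opening: 0.802
```

Run:
```python
from h import *
snap('wrist','wrist15');inc([.44,.0783,.17]); 
meas('wrist15','grom',(.644,.2946),rad=.035,zmin=.025,zmax=.045)
```

```text
t=24.13 pos [0.6438 0.2946 0.1698] yaw -0.00 | tx,ty,tz [-0.2038  0.2163 -0.0004] turn -0.00 rows 7.1
grom 2167 zt 0.039 topmid [0.6441 0.2949] size [0.05  0.051]
```

View pics/wrist15.png

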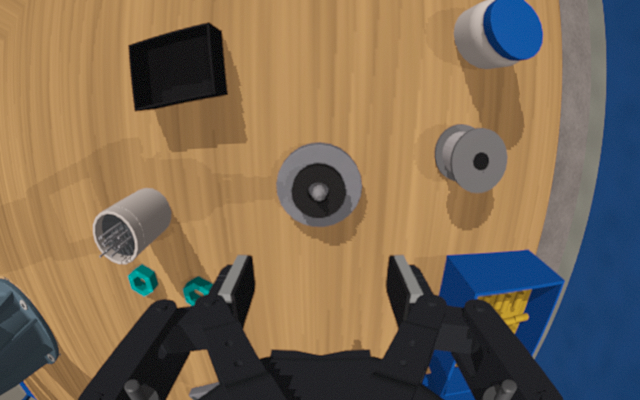

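Grommet sits flat, top 38–39 mm, centred on the pin. To the brass nut.

Call:
move_arm([
  {"tx": -0.204,"ty": 0.2163,"tz": 0,"turn": 0},
  {"tx": -0.204,"ty": 0.2163,"tz": 0,"turn": 0},
  {"tx": -0.204,"ty": 0.2163,"tz": 0,"turn": 0},
  {"tx": -0.204,"ty": 0.2163,"tz": 0,"turn": 0},
  {"tx": -0.204,"ty": 0.2163,"tz": 0,"turn": 0},
  {"tx": -0.204,"ty": 0.2163,"tz": 0.02,"turn": 0},
  {"tx": -0.204,"ty": 0.2163,"tz": 0.05,"turn": 0},
  {"tx": -0.204,"ty": 0.2163,"tz": 0.07,"turn": 0},
  {"tx": -0.204,"ty": 0.2163,"tz": 0.07,"turn": 0},
  {"tx": -0.204,"ty": 0.2163,"tz": 0.07,"turn": 0},
  {"tx": -0.204,"ty": 0.2163,"tz": 0.07,"turn": 0},
], gripper=0.6)

```text
time_s: 25.05
eef_pos: [0.4406, 0.0785, 0.0995]
eef_rot: [-0.0, 1.0, -0.0, 0.0]
wrist_force: [-0.2, -0.0, 0.4]
opening: 0.6
```

Run:
```python
from h import *
snap('wrist','wrist16');inc([.44,.0783,.006]); 
meas('wrist16','nut',(.44,.0783),rad=.03,zmax=.035)
p,W=world('wrist16')
m=(W[...,2]>.0165)&(W[...,2]<.03)&(np.hypot(W[...,0]-.44,W[...,1]-.078)<.03)
q=W[m][:,:2]; c=(q.min(0)+q.max(0))/2
best=[]
for a in np.arange(-30,30,1.):
    n=np.radians(a); d=(q)@np.array([np.cos(n),np.sin(n)])
    s=[]
    for b in (0,60,120):
        n=np.radians(a+b); d=q@np.array([np.cos(n),np.sin(n)]); s.append(np.ptp(d))
    best.append((sum(s),a,np.round(s,4)))
best.sort(key=lambda t:t[0]); print(best[:3])
b=cv2.minAreaRect((q*1000).astype(np.float32)); print(b)
```

```text
t=25.10 pos [0.4415 0.0787 0.1002] yaw 0.02 | tx,ty,tz [-0.0017  0.0004  0.0942] turn 0.02 rows 2.3
nut 1555 zt 0.019 topmid [0.44   0.0795] size [0.037 0.04 ]
[(np.float64(0.1100800810832877), np.float64(3.0), array([0.0364, 0.037 , 0.0367])), (np.float64(0.11013603070237618), np.float64(4.0), array([0.0365, 0.0368, 0.0368])), (np.float64(0.11024097146691683), np.float64(5.0), array([0.0366, 0.0367, 0.037 ]))]
((440.1457214355469, 79.14740753173828), (36.386192321777344, 39.634700775146484), 2.4918951988220215)
```

View pics/wrist16.png

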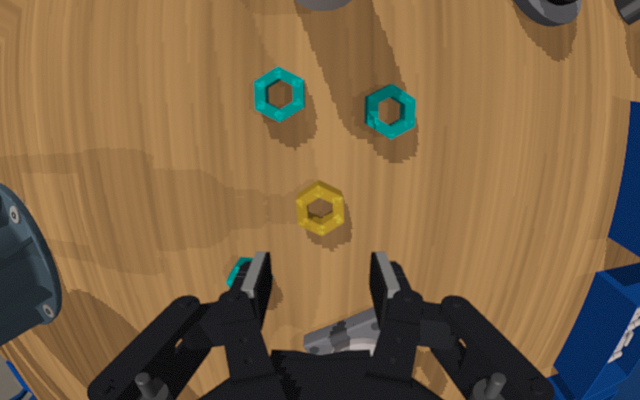

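Brass nut at (320,208), teal ones at (279,94), (390,110) and (240,275), all clear of the fingers. Flats are turned about +4°, so I'll turn the tool with them and grip.

Call:
move_arm([
  {"tx": -0.0012,"ty": -0.0005,"tz": 0.03,"turn": -4},
  {"tx": -0.0012,"ty": -0.0005,"tz": 0.055,"turn": -4},
  {"tx": -0.0012,"ty": -0.0005,"tz": 0.075,"turn": -4},
  {"tx": -0.0012,"ty": -0.0005,"tz": 0.088,"turn": -4},
  {"tx": -0.0012,"ty": -0.0005,"tz": 0.096,"turn": -4},
  {"tx": -0.0012,"ty": -0.0005,"tz": 0.096,"turn": -4},
  {"tx": -0.0012,"ty": -0.0005,"tz": 0.096,"turn": -4},
])

```text
time_s: 25.68
eef_pos: [0.4398, 0.0791, 0.0037]
eef_rot: [0.0, 0.999, 0.035, 0.001]
wrist_force: [-0.2, -1.2, -0.2]
opening: 0.598
```

Call:
move_arm([
  {"tx": 0,"ty": 0,"tz": 0,"turn": 0},
  {"tx": 0,"ty": 0,"tz": 0,"turn": 0},
  {"tx": 0,"ty": 0,"tz": 0,"turn": 0},
  {"tx": 0,"ty": 0,"tz": 0,"turn": 0},
  {"tx": 0,"ty": 0,"tz": 0,"turn": 0},
  {"tx": 0,"ty": 0,"tz": 0,"turn": 0},
], gripper=0.0)

```text
time_s: 26.18
eef_pos: [0.4402, 0.0789, 0.0046]
eef_rot: [0.0, 0.999, 0.035, 0.002]
wrist_force: [-0.4, 1.7, 5.8]
opening: 0.403
```

Call:
move_arm([
  {"tx": 0,"ty": 0,"tz": -0.015,"turn": 0},
  {"tx": 0,"ty": 0,"tz": -0.04,"turn": 0},
  {"tx": 0,"ty": 0,"tz": -0.08,"turn": 0},
  {"tx": 0,"ty": 0,"tz": -0.12,"turn": 0},
  {"tx": 0,"ty": 0,"tz": -0.14,"turn": 0},
  {"tx": 0,"ty": 0,"tz": -0.14,"turn": 0},
  {"tx": 0,"ty": 0,"tz": -0.14,"turn": 0},
])

```text
time_s: 26.77
eef_pos: [0.4399, 0.0787, 0.1448]
eef_rot: [0.0, 0.999, 0.035, 0.002]
wrist_force: [-0.1, -0.6, -2.1]
opening: 0.404
```

Run:
```python
from h import *
inc([.644,.21,.145],4)
```

```text
t=26.77 pos [0.4399 0.0787 0.1448] yaw 4.00 | tx,ty,tz [ 0.2128 -0.1168  0.0007] turn -0.00 rows 5.8
```

Call:
move_arm([
  {"tx": 0.2186,"ty": -0.2003,"tz": 0,"turn": 0},
  {"tx": 0.2186,"ty": -0.2003,"tz": 0,"turn": 0},
  {"tx": 0.2186,"ty": -0.2003,"tz": 0,"turn": 0},
  {"tx": 0.2186,"ty": -0.2003,"tz": 0,"turn": 0},
  {"tx": 0.2186,"ty": -0.2003,"tz": 0,"turn": 0},
  {"tx": 0.2186,"ty": -0.2003,"tz": 0,"turn": 0},
  {"tx": 0.2186,"ty": -0.2003,"tz": 0,"turn": 0},
  {"tx": 0.2186,"ty": -0.2003,"tz": 0,"turn": 0},
  {"tx": 0.2186,"ty": -0.2003,"tz": 0,"turn": 0},
  {"tx": 0.2186,"ty": -0.2003,"tz": 0,"turn": 0},
  {"tx": 0.2186,"ty": -0.2003,"tz": 0,"turn": 0},
])

```text
time_s: 27.68
eef_pos: [0.6413, 0.2927, 0.1416]
eef_rot: [0.0, 0.999, 0.035, -0.001]
wrist_force: [0.2, 0.3, -1.7]
opening: 0.401
```

Run:
```python
from h import *
snap('wrist','wrist17'); inc([.644,.2946,.0426],4)
o=get_obs();x,y,z=o['eef_pos']
p,W=world('wrist17'); pi=p.astype(int)
m=(abs(W[...,0]-x)<.03)&(abs(W[...,1]-y)<.035)&(W[...,2]<z+.03)&(W[...,2]>z-.02)&(pi[...,0]-pi[...,2]>40); q=W[m]; print(len(q),q.min(0).round(4),q.max(0).round(4))
```

```text
t=27.73 pos [0.6416 0.2926 0.1424] yaw 3.95 | tx,ty,tz [ 0.0027 -0.0019  0.0998] turn -0.05 rows 2.4
4559 [0.612  0.2723 0.1345] [0.6716 0.3137 0.1724]
```

View pics/wrist17.png

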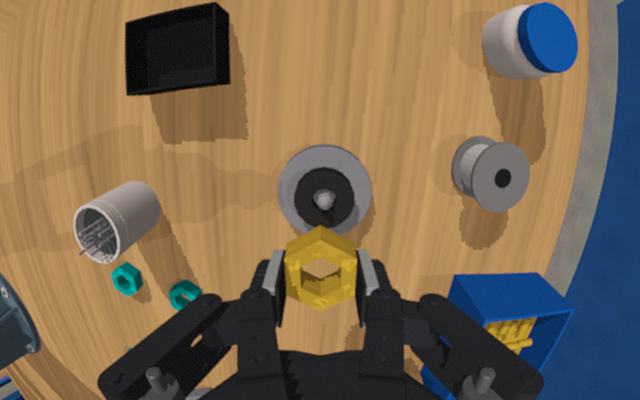

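Nut held level at (320,265), pin and grommet ahead at (325,195). A 2 mm correction, then down.

Call:
move_arm([
  {"tx": 0.0023,"ty": -0.0015,"tz": 0.0,"turn": 0},
  {"tx": 0.0023,"ty": -0.0015,"tz": 0.02,"turn": 0},
  {"tx": 0.0023,"ty": -0.0015,"tz": 0.04,"turn": 0},
  {"tx": 0.0023,"ty": -0.0015,"tz": 0.06,"turn": 0},
  {"tx": 0.0023,"ty": -0.0015,"tz": 0.076,"turn": 0},
  {"tx": 0.0023,"ty": -0.0015,"tz": 0.088,"turn": 0},
  {"tx": 0.0023,"ty": -0.0015,"tz": 0.095,"turn": 0},
  {"tx": 0.0023,"ty": -0.0015,"tz": 0.095,"turn": 0},
  {"tx": 0.0023,"ty": -0.0015,"tz": 0.095,"turn": 0},
])

```text
time_s: 28.48
eef_pos: [0.6452, 0.2955, 0.0483]
eef_rot: [-0.0, 0.999, 0.035, 0.0]
wrist_force: [0.9, 0.4, -0.2]
opening: 0.404
```

Call:
move_arm([
  {"tx": 0,"ty": 0,"tz": 0.001,"turn": 0},
  {"tx": 0,"ty": 0,"tz": 0.002,"turn": 0},
  {"tx": 0,"ty": 0,"tz": 0.002,"turn": 0},
])

```text
time_s: 28.73
eef_pos: [0.6455, 0.2957, 0.0469]
eef_rot: [-0.0, 0.999, 0.035, 0.001]
wrist_force: [-0.2, 0.3, -0.9]
opening: 0.408
```

Call:
move_arm([
  {"tx": -0.001,"ty": 0.001,"tz": 0.001,"turn": 0},
  {"tx": -0.001,"ty": 0.001,"tz": 0.002,"turn": 0},
  {"tx": -0.001,"ty": 0.001,"tz": 0.003,"turn": 0},
  {"tx": -0.001,"ty": 0.001,"tz": 0.004,"turn": 0},
  {"tx": -0.001,"ty": 0.001,"tz": 0.004,"turn": 0},
])

```text
time_s: 29.15
eef_pos: [0.644, 0.2944, 0.0426]
eef_rot: [0.0, 0.999, 0.035, -0.0]
wrist_force: [-1.4, -1.6, 4.2]
opening: 0.402
```

Call:
move_arm([
  {"tx": 0,"ty": 0,"tz": 0.001,"turn": 0},
  {"tx": 0,"ty": 0,"tz": 0.001,"turn": 0},
  {"tx": 0,"ty": 0,"tz": 0.001,"turn": 0},
])

```text
time_s: 29.4
eef_pos: [0.644, 0.2944, 0.0426]
eef_rot: [0.0, 0.999, 0.035, -0.0]
wrist_force: [-5.6, -1.7, 10.1]
opening: 0.402
```

Call:
move_arm([
  {"tx": 0,"ty": 0,"tz": 0,"turn": 0},
  {"tx": 0,"ty": 0,"tz": 0,"turn": 0},
  {"tx": 0,"ty": 0,"tz": 0,"turn": 0},
  {"tx": 0,"ty": 0,"tz": -0.015,"turn": 0},
  {"tx": 0,"ty": 0,"tz": -0.045,"turn": 0},
  {"tx": 0,"ty": 0,"tz": -0.085,"turn": 0},
  {"tx": 0,"ty": 0,"tz": -0.125,"turn": 0},
  {"tx": 0,"ty": 0,"tz": -0.165,"turn": 0},
  {"tx": 0,"ty": 0,"tz": -0.2,"turn": 0},
  {"tx": 0,"ty": 0,"tz": -0.2,"turn": 0},
  {"tx": 0,"ty": 0,"tz": -0.2,"turn": 0},
  {"tx": 0,"ty": 0,"tz": -0.2,"turn": 0},
], gripper=0.62)

```text
time_s: 30.4
eef_pos: [0.6438, 0.2944, 0.2414]
eef_rot: [-0.0, 0.999, 0.035, 0.0]
wrist_force: [-0.4, 0.4, -0.6]
opening: 0.621
```

Run:
```python
from h import *
for n in ('wrist','side','scene'): snap(n,n+'18')
meas('wrist18','nut',(.644,.2946),rad=.03,zmin=.045,zmax=.08)
meas('wrist18','grom',(.644,.2946),rad=.035,zmin=.025,zmax=.042)
meas('side18','cap',(.479,-.08),rad=.035,zmin=.08,zmax=.15)
for k,c in {'cup':(.445,.268),'tray':(.501,.418)}.items():
  for f in('side0','side18'): meas(f,k,c,rad=.06 if k=='tray' else .04)
d=cv2.absdiff(cv2.imread('pics/side0.png'),cv2.imread('pics/side18.png')).max(-1)
print('screwdriver diff',d[120:145,335:375].max(), 'tray',d[305:355,225:285].max())
a=cv2.imread('pics/wrist18.png');b=cv2.imread('pics/side18.png')
cv2.imwrite('pics/f18.png',np.vstack([cv2.resize(a,(480,300)),cv2.resize(b,(480,300))]))
```

```text
nut 798 zt 0.057 topmid [0.6447 0.294 ] size [0.036 0.042]
grom 658 zt 0.039 topmid [0.6443 0.2947] size [0.051 0.05 ]
cap 194 zt 0.111 topmid [ 0.479  -0.0748] size [0.038 0.041]
cup 977 zt 0.091 topmid [0.4445 0.2727] size [0.024 0.043]
cup 969 zt 0.092 topmid [0.4445 0.2651] size [0.024 0.023]
tray 1220 zt 0.041 topmid [0.5026 0.421 ] size [0.095 0.077]
tray 1225 zt 0.041 topmid [0.5024 0.4213] size [0.095 0.078]
screwdriver diff 53 tray 7
```

View pics/f18.png

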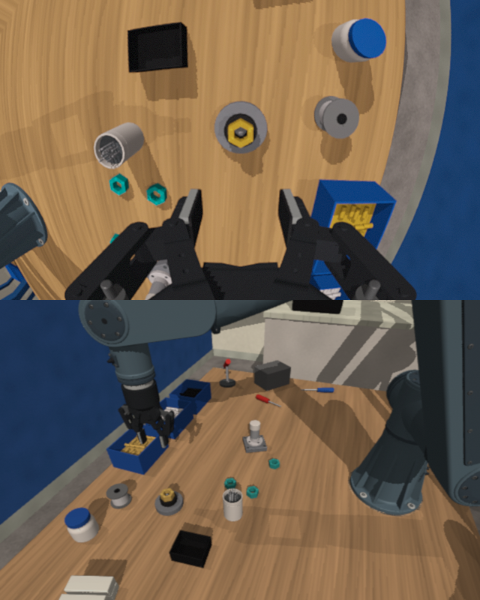

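View pics/scene18.png

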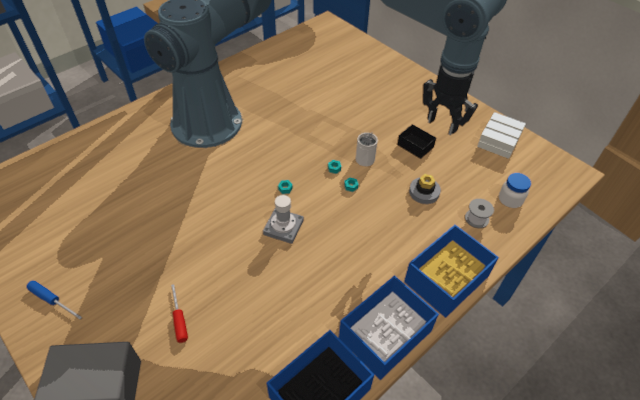

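Scene: capped stack at (283,215), nut on grommet at (427,184). Cup (367,148), tray (416,140) and screwdriver (178,320) are at their original pixels. Heights are right: nut top 56–57 mm, cap top 110–111 mm. The hand is clear, so I'm handing in.

```bash
python3 -c "
from h import *
print(get_obs()['time_s'],workorder.hand_in())"
```

```text
the job is handed in; nothing more can be done
30.55 None
```

Both connector sets are built and the job was handed in at 30.6 s. On the tall pin are the flange, sleeve and cap. On the short pin are the grommet and the brass hexagonal nut. Each part was lowered until it touched (under 16 N at the wrist), then released.

**Last checks that agreed**
- **Heights:** in the final pictures the cap top measured 111 mm (should be 110), the grommet top 39 mm (should be 38) and the nut top 57 mm (should be 56). The flange hub top measured 46 mm, exactly as it should, when it was placed.
- **Seating and alignment:** all parts looked upright. At placing, each was centred on its pin to within about 2 mm; the sleeve and cap were the furthest off, about 2 mm in y.
- **Tray:** unchanged in the before and after pictures.
- **Hand:** the gripper was about 0.24 m up and touching nothing.

**Checks that disagreed**
- **Cameras:** the fixed scene and side cameras differed by about 5 mm in y, so I positioned everything from the wrist camera. The final side view put the cap 5 mm off in y, which looks like the same offset.
- **Cup:** the estimated middle of the cup's standing pins shifted 8 mm in y between the two side pictures. It rests on a few noisy pixels, and the cup looked unmoved in the scene picture.
- **Screwdriver:** brightness changed in that part of the side picture, probably from the arm's shadow. The screwdriver looked to be in the same place in the scene picture.

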